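# Lay a sample tube in the reading cradle and scan its label

## Task

Take the green-capped sample tube from the blue pad and lower it into the orange inclined cradle, lying along the trough with its foot at the end stop and its barcode label facing straight out of the trough, and let go of it. Then pick up the yellow hand scanner, aim its red window squarely at the middle of the label from about 6 cm away and hold it still there for at least one and a half seconds. Set the scanner (do not drop it) back upright in its charging tray, and leave every other thing where it stands.

Things in the scene. Friction and masses are not known exactly. Their poses are not given: they have to be found in the camera images.
- tube: the sample tube, upright on the pad at the start: grey round body 30 mm in diameter, green cap 35 mm in diameter from 94 to 115 mm above the foot; height 115 mm, 60 g. Origin: centre of its foot; z runs to the cap; +x points out through the middle of the white barcode label (a white stripe on the cap's top runs from its middle to the label's side)
- label (a point): middle of the barcode label, on the tube's surface: 50 mm above the foot, 15 mm from the axis along the tube's +x. White label 40 mm long, about 28 mm round the tube, with black bars
- trough: orange V trough of the cradle, fixed, its axis rising 30 degrees from level. Origin: centre of the tube's foot when the tube lies home, 50 mm above the bench; x runs up along the tube's axis to the cap end, z straight out of the trough (30 degrees off vertical). 45-degree V walls 72 mm long from the stop, tops 24 mm either side of the axis; stop plate at x below 0, 40 mm wide, 4 mm above the axis
- cradle: the cradle's black foot plate 105 x 70 x 10 mm, fixed to the bench under the trough. Origin: under its middle, on the bench; x points level to the side where the trough is high
- scanner: hand scanner, upright, nose down in its tray: grey nose 56 (x) x 48 (y) mm from 0 to 36 mm height, neck 48 x 40 mm up to 56 mm, yellow grip 40 (x) x 32 (y) mm from 53 to 145 mm; 180 g. Origin: middle of the nose's underside, at the red reading window; z points from there up along the grip: it looks along -z
- dock: the scanner's black charging tray, fixed: 82 (x) x 74 (y) x 20 mm, walls 5 mm, open on top, inner floor 5 mm above the bench. Origin: under its middle, on the bench; the scanner stands in the middle of the tray
- pad: blue bench pad 200 x 200 x 4 mm, fixed, under the three tubes. Origin: under its middle
- blue_tube_1: bystander: blue-capped white tube of the same size as the sample tube, upright on the pad; origin: centre of its foot
- blue_tube_2: bystander: another blue-capped white tube of the same kind; origin: centre of its foot
- beaker: bystander: clear beaker 70 mm in diameter, 95 mm high; origin: centre of its underside
- bottle: bystander: white bottle with blue cap, 60 mm in diameter, 170 mm high; origin: centre of its underside
- jar: bystander: amber jar with white cap, 56 mm in diameter, 60 mm high; origin: centre of its underside
- tip_box: bystander: small white box with blue lid, 80 (x) x 60 (y) x 60 mm; origin: centre of its underside
- marker: bystander: blue and black marker pen lying on the bench, 135 x 14 x 14 mm along its x; origin: on its underside near the middle

How it is judged:
By the outcome, as a careful person would: the job done as asked, in the order asked, and still so for the second after the job is handed in, with the robot touching nothing.
It also fails if it takes over 67 s, if anything falls off the work surface, if the arm or the gripper's body presses on something with over 40 N, if the wrist force passes 120 N, or if a joint passes its speed limit or range.

## Robot

A 6-joint arm with a two-finger parallel gripper is mounted at the origin on the work surface. World frame = base frame: x ahead of the robot, y to its left, z up, the work surface at z = 0. Lengths are in mm, angles in rad, forces in N, time in s.
With the tool pointing down it reaches from about 350 to 875 mm from the base axis. Payload 4.2 kg.
Tool frame: the origin (TCP) lies at the very end of the fingers, on their centre line; the grasp point (between the pads) lies 19 mm behind it; z points along the fingers, y is the line along which they close (so a half turn about z gives the same grasp; the last joint's range is limited). The gripper opens to 85 mm and grips with 20 to 120 N. Pads are 22 mm wide; open, the fingers measure 114 mm over their backs; the gripper's body (76 mm by 85 mm) begins 54 mm behind the grasp point. The pads swing forward as they close: fully open they stand 13 mm farther back than shut.
Start: joints at [-0.842, 0.385, 0.008, 0, -1.194, -0.259], TCP at [282.954, -557.258, 231.312] pointing down, gripper open.
Joint ranges: [-3.14, 3.14], [-1.21, 2.06], [-1.07, 1.41], [-3.16, 2.05], [-2.99, -0.16], [-3.1, 3.1]. Speed limits (rad/s): [2.79, 2.79, 3.14, 3.14, 3.14, 3.14].

## Interface

Orientations are given as a unit quaternion [x, y, z, w].
In Python, from bench import read_state, get_image, get_calibration, job_done gives the robot as it stands.
- The arm moves only by the shell command python3 -m creep 'ROWS'. ROWS is a JSON object of lists of equal length, an entry for each row: "translation": the shift along the world's x, y, z in cm, a list of three; "delta_rot": the turn, a rotation vector about the world's x, y, z in degrees, a list of three; "hand": the finger opening in cm, from 0 to 8.54. A call has 1 to 8 rows; each row is the pose to reach, as a shift and turn from the pose commanded when the call began; what a row does not reach only later rows make up. A row lasts 1/8 s, in which the tool goes at most 62.5 mm and 10.7 degrees, less where a joint would pass 70% of its speed; a pose out of reach is approached as far as the arm can. A call with a gripper value outside its range is refused whole. The fingers move at their own pace and stop on an object; the grip force is fixed at half the most. Time passes only in rows, so rows that repeat a pose let the fingers close. It gives the time, the measured TCP pose, the force, the opening and the grip force at its end, in the units of the state.
- read_state(): the state, without advancing time (a new reading comes with each control period).
- get_image(name): name is "side" or "top" or "wrist"; returns (picture, depth): 480x640x3 uint8, red, green, blue; 480x640 float32, mm along the optical axis (not along the pixel's ray), 0 where there is no reading.
- get_calibration(name): a dict with "intrinsics" (3x3 intrinsics, pixels), "dist" ([k1, k2, p1, p2, k3] as OpenCV has them; the pictures are not rectified), "xyz" and "attitude" of the camera in the world. Camera axes: x right, y down, z forward; pixel columns grow to the right and rows downward; lengths in mm; the calibration is good to about 2 mm. A picture is of the moment at which its call begins: read the wrist's pose just before it. get_calibration takes no time and is no camera call; for the wrist camera it gives the pose at the moment of the call.
- job_done(): hands the job in; it is judged then, once.
The state is a dict: "clock": time; "joints": joint angles; "joint_vel": joint speeds; "joint_efforts": joint torques, N m; "position": TCP position; "ee_rot": TCP orientation; "contact_force": force on the tool from outside, world axes, zero at the start; "wrist_torque": the same for the moment, N m; "gripper_width": finger opening in mm; "grasp_force": force on a finger pad.
Only numpy, scipy, OpenCV 4.12 (cv2) and the standard library are available. Lean on these libraries where they do the work, as an engineer would, in place of code of your own. Each camera call takes 0.05 s, during which the arm holds its last target. There are 200 camera calls.

## Working session

There is one attempt and no reset: what is moved stays moved. The work goes in short steps, Python scripts to look and compute and a shell command to move; the robot and the scene stay as the last step left them, time stands still between calls to the robot, and variables do not carry over. Pictures are saved under pics/ and viewed, at most 10 in all, crops included, and the job is handed in when it is done.

```bash
ls; mkdir -p pics; cat > h.py <<'E'
import numpy as np, cv2
from scipy.spatial.transform import Rotation as R
from bench import *
def cam(n):
    c=get_calibration(n); im,d=get_image(n); return c,im,d
def rot(c):
    a=np.array(c['attitude'],float)
    return a if a.shape==(3,3) else R.from_quat(a).as_matrix()
def cloud(c,d):
    K=np.array(c['intrinsics'],float);h,w=d.shape
    u,v=np.meshgrid(np.arange(w),np.arange(h))
    p=cv2.undistortPoints(np.stack([u,v],-1).reshape(-1,1,2).astype(np.float64),K,np.array(c['dist'],float)).reshape(h,w,2)
    P=np.dstack([p[...,0]*d,p[...,1]*d,d]).astype(float)
    W=P@rot(c).T+np.array(c['xyz'],float); W[d==0]=np.nan
    return W
E
python3 - <<'E'
from h import *
print(read_state())
for n in ['top','side']:
    c,im,d=cam(n); print(n,c); np.savez(f'{n}0.npz',im=im,W=cloud(c,d)); cv2.imwrite(f'pics/{n}0.png',im[...,::-1])
print(get_calibration('wrist'))
E
```

```text
pics
{'clock': 0.0, 'joints': array([-8.42380391e-01,  3.85590287e-01,  6.61532667e-03, -5.06202923e-04,
       -1.19398829e+00, -2.58577507e-01]), 'joint_vel': array([-1.39293836e-03,  9.25258540e-04, -1.09539470e-03, -2.79024347e-04,
        6.90786476e-05,  3.91989049e-04]), 'joint_efforts': array([ 4.17327033e-05, -3.92293775e+01,  1.88397807e+01,  4.18609321e+00,
       -4.60784388e-03,  5.30092706e-06]), 'position': array([ 282.70535545, -556.75151895,  230.1960394 ]), 'ee_rot': array([-2.32673456e-01,  9.72554283e-01,  1.06562118e-03, -3.06069421e-04]), 'contact_force': array([ 0.3280805 , -1.09116032, -0.26150424]), 'wrist_torque': array([0.00314393, 0.01273683, 0.00840132]), 'grasp_force': 0.0, 'gripper_width': 85.3449016815673}
top {'intrinsics': array([[486.09859255,   0.        , 320.5555004 ],
       [  0.        , 486.09859255, 237.47226883],
       [  0.        ,   0.        ,   1.        ]]), 'dist': array([-0.08249823,  0.        ,  0.        ,  0.        ,  0.        ]), 'xyz': array([395.23358549,  -9.38289102, 959.93659021]), 'attitude': array([ 0.70982516, -0.69954818,  0.05439166, -0.06182341])}
side {'intrinsics': array([[588.83878951,   0.        , 315.74557439],
       [  0.        , 588.83878951, 245.97553505],
       [  0.        ,   0.        ,   1.        ]]), 'dist': array([0.04522961, 0.        , 0.        , 0.        , 0.        ]), 'xyz': array([237.57378602, 698.97749159, 837.10695456]), 'attitude': array([-0.17967828,  0.90635018, -0.37612427,  0.06910579])}
{'intrinsics': array([[363.35884017,   0.        , 320.82174584],
       [  0.        , 363.35884017, 240.90687488],
       [  0.        ,   0.        ,   1.        ]]), 'dist': array([-0.04942513,  0.        ,  0.        ,  0.        ,  0.        ]), 'xyz': array([ 213.59149675, -590.26943521,  372.83385079]), 'attitude': array([0.51735421, 0.8424436 , 0.12887492, 0.0776187 ])}
```

View pics/top0.png

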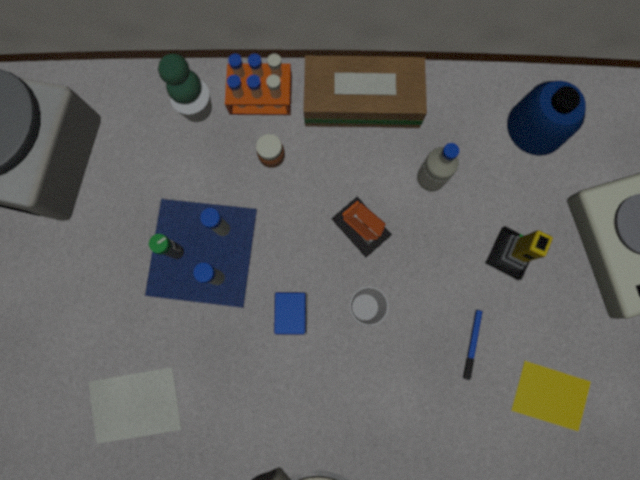

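View pics/side0.png

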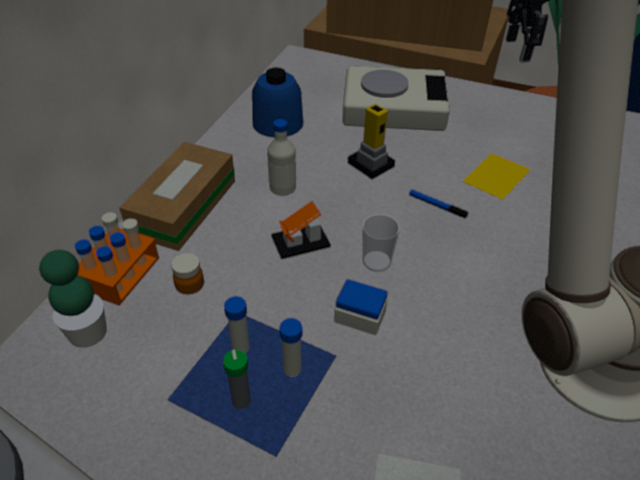

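The top view shows the green cap at (160,243), cradle at (363,225), scanner at (537,243) over its dock at (510,253), blue caps at (211,217) and (204,272). The side view shows the same layout. Next I measure them.

```bash
python3 - <<'E'
from h import *
def ext(P): 
    return np.round(np.percentile(P,[2,50,98],axis=0),1).tolist()
for n in ['top','side']:
    z=np.load(f'{n}0.npz'); im=z['im'];W=z['W']
    hsv=cv2.cvtColor(im,cv2.COLOR_RGB2HSV); H,S,V=[hsv[...,i].astype(int) for i in range(3)]
    x,y,zz=[W[...,i] for i in range(3)]
    bench=W[(zz<15)&(zz>-15)&(S<40)&(x>200)&(x<600)&(abs(y)<350)]
    print(n,'bench z',np.nanmedian(bench[:,2]))
    g=(H>50)&(H<75)&(S>140)&(zz>80)&(zz<135)&(x>200)&(x<600)&(y>150)&(y<450)
    print('green',g.sum(),ext(W[g]))
    top=g&(zz>110); 
    if top.sum()>5:
        (c,r)=cv2.minEnclosingCircle(W[top][:,:2].astype(np.float32)); print('cap',c,r,W[top].mean(0))
        near=(np.hypot(x-c[0],y-c[1])<19)&(zz>108)&(S<120)&(V>60)
        print('stripe',near.sum(),ext(W[near]) if near.sum() else '')
    b=(H>105)&(H<125)&(S>130)&(zz>108)&(zz<125)&(y>50)&(y<400)
    k,l,st,ce=cv2.connectedComponentsWithStats(b.astype(np.uint8))
    for i in range(1,k):
        if st[i,4]>20: print('blue',st[i,4],cv2.minEnclosingCircle(W[l==i][:,:2].astype(np.float32)),np.median(W[l==i][:,2]))
    yl=(H>20)&(H<35)&(S>140)&(zz>40)&(zz<180)&(y<-100)&(x>200)
    print('yellow',yl.sum(),ext(W[yl]))
    t=(zz>135)&(zz<155)&(yl|(V<60))&(abs(x-np.median(x[yl]))<50)&(abs(y-np.median(y[yl]))<50)
    if t.sum()>5: print('scan top',t.sum(),cv2.minAreaRect(W[t][:,:2].astype(np.float32)))
    med=np.median(W[yl],0)
    dk=(V<60)&(zz>14)&(zz<27)&(np.hypot(x-med[0],y-med[1])<90)
    if dk.sum()>5: print('dock',dk.sum(),cv2.minAreaRect(W[dk][:,:2].astype(np.float32)))
    o=(H<12)&(S>150)&(zz>30)&(zz<150)&(abs(y+60)<150)&(x>300)&(x<560)
    print('orange',o.sum(),ext(W[o]))
    # foot plate
    om=np.median(W[o],0)
    f=(V<55)&(S<90)&(zz>3)&(zz<16)&(np.hypot(x-om[0],y-om[1])<90)
    if f.sum()>5: print('plate',f.sum(),cv2.minAreaRect(W[f][:,:2].astype(np.float32)),np.median(zz[f]))
    P=W[o]; 
    pv,q=np.linalg.eigh(np.cov(P.T)); print('orange pcs',np.sqrt(pv).round(1),q.T.round(3).tolist())
    for nm,cu,cv in [('tube',160,243),('crad',363,225),('scan',525,248)] if n=='top' else [('tube',240,375),('crad',300,225),('scan',372,140)]:
        cr=im[cv-50:cv+50,cu-42:cu+42,::-1]; 
        big=cv2.resize(cr,None,fx=5.5/2*1.15,fy=5.5/2*1.15,interpolation=cv2.INTER_CUBIC)
        globals().setdefault('L',{})[(n,nm)]=cv2.convertScaleAbs(big,alpha=1.8)
cv2.imwrite('pics/crops.png',np.vstack([np.hstack([cv2.resize(L[(n,m)],(250,298)) for m in ('tube','crad','scan')]) for n in('top','side')]))
E
```

```text
top bench z 0.7153658207989793
green 231 [[505.0, 272.9, 107.8], [517.4, 288.4, 119.2], [536.0, 302.4, 122.5]]
cap (521.06103515625, 288.21661376953125) 17.247241973876953 [519.09104384 288.10035462 119.0524132 ]
stripe 60 [[508.4, 276.1, 115.5], [526.2, 285.3, 119.3], [535.1, 305.1, 122.4]]
blue 32 ((882.1000366210938, 133.63882446289062), 11.839463233947754) 108.91894878235246
blue 37 ((878.7843627929688, 171.29095458984375), 10.75922966003418) 109.01806125173357
blue 31 ((836.655029296875, 132.2469482421875), 11.74000072479248) 108.9296596721988
blue 308 ((568.8719482421875, 198.517333984375), 17.241653442382812) 119.60088967999718
blue 337 ((470.6549072265625, 204.3715057373047), 18.058473587036133) 119.51310823922029
yellow 698 [[504.3, -394.4, 74.6], [521.9, -366.1, 139.2], [778.7, -355.4, 153.0]]
scan top 448 ((525.1372680664062, -375.3080139160156), (31.095739364624023, 39.128082275390625), 65.46568298339844)
dock 422 ((526.8937377929688, -375.65655517578125), (74.14480590820312, 82.3938217163086), 63.59938049316406)
orange 166 [[540.6, -111.1, 62.5], [551.5, -87.9, 72.5], [5
[... 626 characters left out ...]
79662192267
blue 406 ((473.2174377441406, 207.41419982910156), 18.532817840576172) 117.624652142375
yellow 778 [[506.5, -386.1, 62.2], [524.1, -363.6, 115.4], [550.0, -352.0, 151.3]]
scan top 247 ((528.9476928710938, -373.98828125), (35.02604293823242, 41.21281051635742), 66.09077453613281)
dock 358 ((528.0028686523438, -373.84954833984375), (77.23300170898438, 81.86293029785156), 61.80769348144531)
orange 8 [[541.8, -106.3, 69.8], [548.3, -77.0, 78.4], [558.3, -65.8, 81.3]]
plate 674 ((576.625, -73.15616607666016), (105.40940856933594, 68.08919525146484), 38.56741714477539) 10.016447586322272
orange pcs [ 0.9  8.5 14.4] [[0.581, 0.04, 0.813], [0.814, -0.026, -0.581], [0.003, -0.999, 0.048]]
```

View pics/crops.png

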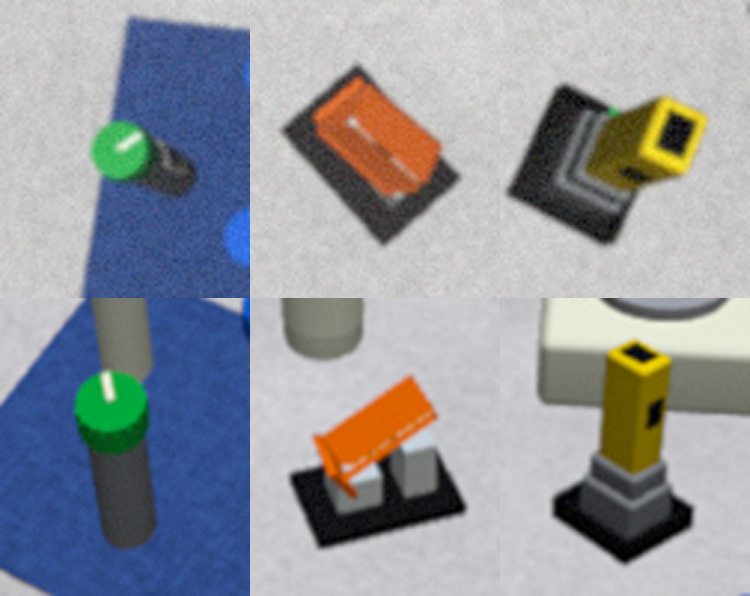

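The crops show the cap's stripe pointing to lower-right in the world (+x, −y). The trough's stop is at upper left (crop 330,95) and its high end at lower right (430,165). The scanner is upright in its dock. I'll look at the cradle with the wrist camera on the way to the tube.

```bash
python3 -m creep '{"translation":[[3.4,5.9,0.5],[6.9,11.9,1],[10.3,17.9,1.5],[13.8,23.8,2],[17.2,29.8,2],[20.7,35.7,2],[24.1,41.7,2],[27.7,47.7,2]],"delta_rot":[[0,0,0],[0,0,0],[0,0,0],[0,0,0],[0,0,0],[0,0,0],[0,0,0],[0,0,0]],"hand":[8,8,8,8,8,8,8,8]}'
python3 -m creep '{"translation":[[0,0,0],[0,0,0],[0,0,0]],"delta_rot":[[0,0,0],[0,0,0],[0,0,0]],"hand":[8,8,8]}'
python3 - <<'E'
from h import *
c,im,d=cam('wrist'); W=cloud(c,d); np.savez('w1.npz',im=im,W=W); cv2.imwrite('pics/w1.png',im[...,::-1]); print(read_state()['joints'])
E
```

```text
clock: 1.1
position: [533.8, -123.3, 251.1]
ee_rot: [-0.233, 0.973, 0.0, -0.0]
contact_force: [0.9, -0.3, -0.2]
gripper_width: 80.0
grasp_force: 0.0
clock: 1.48
position: [532.7, -126.2, 251.1]
ee_rot: [-0.232, 0.973, 0.0, -0.0]
contact_force: [-0.4, 0.4, 0.1]
gripper_width: 80.1
grasp_force: 0.0
[ 6.32192814e-02  2.38936761e-01 -1.51400288e-01 -6.44861740e-06
 -1.18071977e+00 -1.16608989e+00]
```

View pics/w1.png

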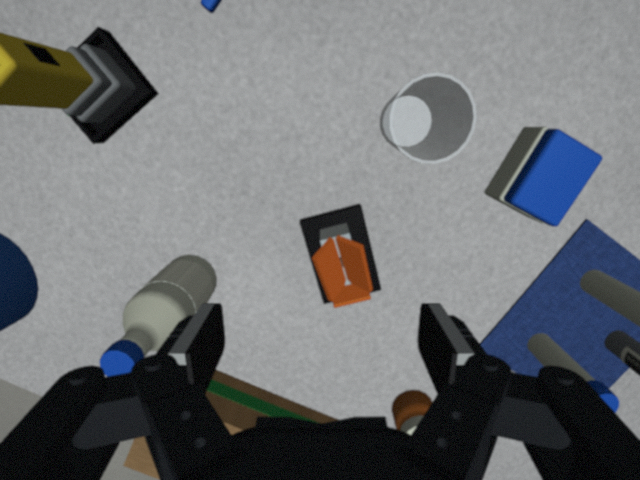

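The wrist view shows the cradle at (345,255), with its stop toward the bottom and its high end up at (340,240). The scanner and dock are at upper left, and the bottle stands by the left finger. Next I fit the trough and dock poses in all three views.

```bash
cat > fit.py <<'E'
from h import *
from scipy.optimize import least_squares
def plate(W,im,c0,L,B,zt,ang0):
    V=im.max(2); x,y,z=[W[...,i] for i in range(3)]
    m=(V<60)&(abs(z-zt)<6)&(np.hypot(x-c0[0],y-c0[1])<75)
    m=cv2.morphologyEx(m.astype(np.uint8),cv2.MORPH_OPEN,np.ones((2,2)))>0
    r=cv2.minAreaRect(W[m][:,:2].astype(np.float32)); a=r[2]; w,h=r[1]
    if w<h: a+=90
    return np.round(r[0],1),np.round(sorted((w,h)),1),round(a%180,1),m.sum(),round(float(np.median(z[m])),1)
def trough(W,im,c0):
    I=im.astype(int); x,y,z=[W[...,i] for i in range(3)]
    m=(I[...,0]>2*I[...,2])&(I[...,0]>1.6*I[...,1])&(I[...,0]>70)&(np.hypot(x-c0[0],y-c0[1])<90)&(z>20)&(z<120)
    P=W[m]
    def loc(p,Q=P):
        h=np.array([np.cos(p[2]),np.sin(p[2]),0]);u=np.array([0,0,1.])
        D=Q-np.array([p[0],p[1],50+(p[3] if len(p)>3 else 0)])
        X=D@(h*.866+u*.5); Z=D@(-.5*h+.866*u); Y=D@np.cross(u,h)
        return X,Y,Z
    def f(p):
        X,Y,Z=loc(p); 
        r1=(Z-(abs(Y)-21.2))*.707
        stop=X<1
        # soft bounds on X, wall tops
        return np.concatenate([np.where(X>2,r1,0.),np.maximum(X-72,0),np.minimum(X+6,0),np.maximum(abs(Y)-26,0)])
    s=least_squares(f,[c0[0]+25,c0[1]+25,np.radians(-138),0],loss='soft_l1')
    X,Y,Z=loc(s.x); p=s.x
    return np.round([p[0],p[1],np.degrees(p[2]),p[3]],1),len(P),'X',np.percentile(X,[1,3,50,97,99]).round(1),'Y',np.percentile(Y,[2,50,98]).round(1),'rms',np.sqrt(np.median(f(p)[:len(P)]**2)).round(2)
E
python3 - <<'E'
from fit import *
for n in ['top0','side0','w1']:
    z=np.load(n+'.npz'); W,im=z['W'],z['im']
    print(n,'plate',plate(W,im,(576,-76),105,70,10,0))
    print('  trough',trough(W,im,(576,-76)))
    print('  dock',plate(W,im,(527,-375),82,74,20,0))
    x,y,zz=[W[...,i] for i in range(3)]
    t=(abs(zz-150)<5)&(np.hypot(x-527,y+375)<40)
    if t.sum()>10:print('  scantop',cv2.minAreaRect(W[t][:,:2].astype(np.float32)))
    b=(abs(zz)<8)&(im.max(2)>70)&(np.hypot(x-550,y+80)<200); print('  bench',np.nanmedian(zz[b]))
E
```

```text
top0 plate (array([575.1, -79.5]), array([ 68.5, 101.2]), 42.3, np.int64(734), nan)
  trough (array([ 600.1,  -57.7, -137.9,    0.8]), 884, 'X', array([-5.6, -4. , 31.2, 70.6, 71.6]), 'Y', array([-22.8,   3.6,  20.9]), 'rms', np.float64(0.54))
  dock (array([ 524.5, -380.4]), array([82.3, 83.8]), 63.7, np.int64(379), 19.8)
  scantop ((525.7612915039062, -376.7936096191406), (32.25558853149414, 42.181602478027344), 67.58171081542969)
  bench 0.6797953691125258
side0 plate (array([573.1, -73.3]), array([ 65.2, 105.2]), 37.8, np.int64(784), nan)
  trough (array([ 602.1,  -55.8, -137.5,   -1.7]), 658, 'X', array([-3.9, -2.4, 32.1, 69.7, 71.3]), 'Y', array([-23.3,   8.6,  21.3]), 'rms', np.float64(1.24))
  dock (array([ 524.9, -379.9]), array([81.4, 91.5]), 62.4, np.int64(327), 17.4)
  scantop ((528.3319091796875, -375.1758117675781), (34.22511291503906, 41.416419982910156), 62.183956146240234)
  bench -0.0002195638166426761
w1 plate (array([nan, nan]), array([0., 0.]), 0.0, np.int64(1884), nan)
  trough (array([ 5.987e+02, -5.640e+01, -1.381e+02,  2.000e-01]), 2816, 'X', array([-4.2, -2.7, 33.3, 70.7, 71.2]), 'Y', array([-22.8,   1.8,  22.6]), 'rms', np.float64(0.26))
  dock (array([ 526.1, -373.9]), array([72.4, 81.7]), 153.4, np.int64(1821), nan)
  scantop ((518.046875, -358.62567138671875), (28.608739852905273, 13.554450988769531), 13.065705299377441)
  bench -0.12252266397251788
```

```bash
python3 -m creep '{"translation":[[0,5.2,0],[0,10.4,0],[0,15.6,0],[0,20.8,0],[0,26,0],[-0.5,31.2,0],[-1,36.4,0],[-1,41.5,0]],"delta_rot":[[0,0,10],[0,0,20],[0,0,30],[0,0,40],[0,0,50],[0,0,60],[0,0,70],[0,0,80]],"hand":[6,6,6,6,6,6,6,6]}'
python3 -m creep '{"translation":[[0,0,0],[0,0,0],[0,0,0],[0,0,0]],"delta_rot":[[0,0,10],[0,0,20],[0,0,26],[0,0,26]],"hand":[6,6,6,6]}'
python3 - <<'E'
from h import *
c,im,d=cam('wrist'); W=cloud(c,d); np.savez('w2.npz',im=im,W=W); s=read_state();print(s['joints'],s['position'])
x,y,z=[W[...,i] for i in range(3)]
I=im.astype(int)
g=(I[...,1]>1.6*I[...,0])&(I[...,1]>1.6*I[...,2])&(I[...,1]>60)&(z>90)&(z<130)
c0=np.median(W[g],0); print('green',g.sum(),c0)
t=(abs(z-119)<2.5)&(np.hypot(x-c0[0],y-c0[1])<25)
cc,r=cv2.minEnclosingCircle(W[t][:,:2].astype(np.float32)); print('cap',cc,r,np.median(z[t]))
st=t&(I.min(2)>90); P=W[st][:,:2]; print('stripe',st.sum(),P.mean(0))
dd=P.mean(0)-cc; print('az centroid',np.degrees(np.arctan2(dd[1],dd[0])))
w,v=np.linalg.eigh(np.cov(P.T)); a=v[:,1]*np.sign(v[:,1]@dd); print('az pca',np.degrees(np.arctan2(a[1],a[0])),np.sqrt(w))
# label: white points on body
lb=(z>25)&(z<92)&(np.hypot(x-cc[0],y-cc[1])<20)
Q=W[lb]; wl=I[lb].min(1)>70; print('body',lb.sum(),wl.sum())
if wl.sum()>5:
    q=np.median(Q[wl],0)-[*cc,0]; print('label',q,np.degrees(np.arctan2(q[1],q[0])))
B=Q[:,:2]; f=__import__('scipy.optimize',fromlist=['x']).least_squares(lambda p:np.hypot(B[:,0]-p[0],B[:,1]-p[1])-15,cc,loss='soft_l1'); print('body axis',f.x)
cv2.imwrite('pics/w2.png',im[...,::-1])
E
```

```text
clock: 2.52
position: [523.4, 290.1, 251.7]
ee_rot: [0.805, -0.594, 0.0, -0.0]
contact_force: [1.0, 0.1, 0.5]
gripper_width: 60.4
grasp_force: 0.0
clock: 3.02
position: [523.8, 288.7, 251.3]
ee_rot: [0.916, -0.401, -0.0, -0.0]
contact_force: [0.0, 0.8, 0.7]
gripper_width: 59.9
grasp_force: 0.0
[ 7.74393337e-01  3.25867846e-01 -2.93819328e-02 -1.35241442e-05
 -1.21549325e+00 -2.86786266e-02] [523.72227632 288.78078627 251.35672946]
green 1273 [520.04348729 291.54524161 118.81140318]
cap (520.5718383789062, 291.534423828125) 17.45335578918457 118.90182479242418
stripe 182 [524.53549111 285.27809203]
az centroid -57.643999624800834
az pca -53.71557527205333 [1.81349845 5.15908038]
body 315 121
label [  8.97419136 -12.03842825  73.54100444] -53.29686872159463
body axis [520.61310584 291.08970321]
```

View pics/w2.png

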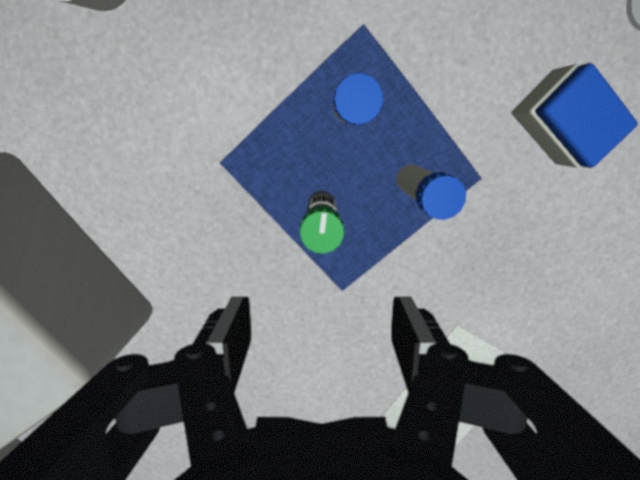

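The cap is at (322,232) with its stripe pointing up the image, toward the camera side. Label azimuth is about −54°, and the axis is at about (521, 291). Next I work out the tilted grasp.

```bash
cat > plan.py <<'E'
from h import *
def frame(zt,yt):
    zt=np.array(zt,float)/np.linalg.norm(zt); yt=np.array(yt,float); yt-=zt*(yt@zt); yt/=np.linalg.norm(yt)
    return np.c_[np.cross(yt,zt),yt,zt]
def delta(pos,Rt,s=None):
    s=s or read_state(); p=np.array(s['position']); R0=R.from_quat(s['ee_rot'])
    rv=(R.from_matrix(Rt)*R0.inv()).as_rotvec(degrees=True)
    print('cm',((np.array(pos)-p)/10).round(2),'rotvec',rv.round(1),'angle',np.linalg.norm(rv).round(1)); return rv
def az(a): a=np.radians(a); return np.array([np.cos(a),np.sin(a),0])
up=np.array([0,0,1.])
E
python3 - <<'E'
from plan import *
l=az(-54); t=np.radians(20); zt=-up*np.cos(t)-l*np.sin(t)
Rt=frame(zt,az(-54-90)); print(Rt[:,0])
if Rt[:,0]@l<0: print('flip')
for y in (-144,36):
    Rt=frame(zt,az(y)); g=np.array([521,290.8,107.5])
    delta(g+19*zt-80*zt,Rt); delta(g+19*zt,Rt)
E
```

```text
[ 0.55233746 -0.7602273  -0.34202014]
cm [ 0.95 -1.49 -8.65] rotvec [15.5 12.7 -6.7] angle 21.1
cm [ -0.65   0.73 -16.17] rotvec [15.5 12.7 -6.7] angle 21.1
cm [ 0.95 -1.49 -8.65] rotvec [ 19.1 -23.3 170.7] angle 173.4
cm [ -0.65   0.73 -16.17] rotvec [ 19.1 -23.3 170.7] angle 173.4
```

```bash
python3 -m creep '{"translation":[[0.5,-0.8,-2],[0.9,-1.5,-5],[0.95,-1.5,-8.6],[0.95,-1.5,-8.6],[0.4,-0.7,-11.2],[-0.2,0.1,-14],[-0.65,0.7,-16.2],[-0.65,0.7,-16.2]],"delta_rot":[[7.5,6.2,-3.3],[15.5,12.7,-6.7],[15.5,12.7,-6.7],[15.5,12.7,-6.7],[15.5,12.7,-6.7],[15.5,12.7,-6.7],[15.5,12.7,-6.7],[15.5,12.7,-6.7]],"hand":[6,6,6,6,6,6,6,6]}'
python3 -m creep '{"translation":[[0,0,0],[0,0,0]],"delta_rot":[[0,0,0],[0,0,0]],"hand":[6,6]}'
python3 - <<'E'
from plan import *
c,im,d=cam('wrist'); cv2.imwrite('pics/w3.png',im[...,::-1]); print(read_state()['joints'])
E
```

```text
clock: 4.08
position: [516.1, 297.3, 89.5]
ee_rot: [0.878, -0.445, -0.155, -0.078]
contact_force: [1.2, -0.3, 0.7]
gripper_width: 60.1
grasp_force: 0.0
clock: 4.32
position: [517.9, 297.1, 91.1]
ee_rot: [0.878, -0.446, -0.154, -0.081]
contact_force: [0.7, -0.4, 0.3]
gripper_width: 60.2
grasp_force: 0.0
[ 0.59613105  0.51375911 -0.05995527 -0.40691712 -1.04358004  0.25017747]
```

View pics/w3.png

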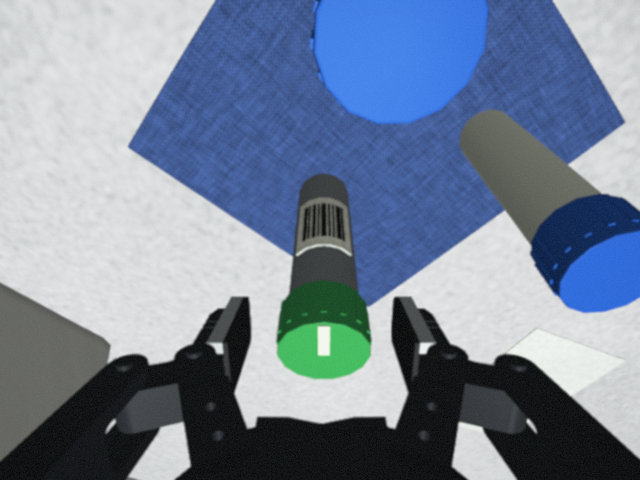

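The cap sits centred (x≈323) between the fingertips (248 and 393), and the label and stripe are aligned with the tool. Close and lift.

```bash
python3 -m creep '{"translation":[[0,0,0],[0,0,0],[0,0,0],[0,0,0],[0,0,0],[0,0,0]],"delta_rot":[[0,0,0],[0,0,0],[0,0,0],[0,0,0],[0,0,0],[0,0,0]],"hand":[4.5,3,3,3,3,3]}'
python3 -m creep '{"translation":[[0,0,1],[0,0,3],[0,0,7],[0,0,11],[0,0,13],[0,0,13]],"delta_rot":[[0,0,0],[0,0,0],[0,0,0],[0,0,0],[0,0,0],[0,0,0]],"hand":[3,3,3,3,3,3]}'
python3 - <<'E'
from plan import *
s=read_state(); p=np.array(s['position']); Rc=R.from_quat(s['ee_rot']).as_matrix()
# tube frame in tool, assuming nominal grasp: tube upright at grasp, label az -54
l=az(-54); 
# grasp: tube foot at (520.8,291,4) when tcp was (517.9,297.1,91.1)
s0p=np.array([517.9,297.1,91.1]); R0=R.from_quat([0.878,-0.446,-0.154,-0.081]).as_matrix()
Tt=np.c_[l,np.cross(up,l),up]; foot=R0.T@(np.array([520.8,291,4.])-s0p); RT=R0.T@Tt
np.savez('grasp.npz',foot=foot,RT=RT); print('foot in tool',foot,RT)
h=az(-138); X=.866*h+.5*up; Z=-.5*h+.866*up; O=np.array([599.7,-56.6,50])
Tg=np.c_[Z,np.cross(X,Z),X]   # tube x=Z, z=X
Rt=Tg@RT.T
for off in (100,40,0):
    f=O+Z*off; delta(f-Rt@foot,Rt); 
print('goal tool axes',Rt)
E
```

```text
clock: 5.12
position: [517.3, 296.8, 89.9]
ee_rot: [0.878, -0.446, -0.154, -0.08]
contact_force: [1.1, -2.0, 5.3]
gripper_width: 33.6
grasp_force: 59.8
clock: 5.88
position: [517.7, 297.1, 222.2]
ee_rot: [0.878, -0.445, -0.153, -0.082]
contact_force: [0.5, 0.3, -1.2]
gripper_width: 33.6
grasp_force: 59.7
foot in tool [36.07845006  1.6739646  79.54604505] [[ 0.9394579   0.00317766 -0.34264962]
 [ 0.00160703 -0.99998686 -0.00486763]
 [-0.34266058  0.00402228 -0.93945066]]
cm [  5.99 -37.21  -4.78] rotvec [ -7.1 -66.5  86.1] angle 109.1
cm [  3.76 -39.21  -9.98] rotvec [ -7.1 -66.5  86.1] angle 109.1
cm [  2.27 -40.55 -13.44] rotvec [ -7.1 -66.5  86.1] angle 109.1
goal tool axes [[ 0.56746722  0.67282213  0.47458155]
 [ 0.51522556 -0.73974408  0.43272742]
 [ 0.64224573 -0.00104213 -0.7664694 ]]
```

```bash
python3 -m creep '{"translation":[[0.3,-2,2],[0.8,-5,3],[1.3,-9,3],[1.9,-13,3],[2.5,-17,3],[3,-21,3],[3.6,-25,3],[4.2,-29,2]],"delta_rot":[[-0.6,-6,7.8],[-1.3,-12.1,15.7],[-1.9,-18.1,23.5],[-2.6,-24.2,31.3],[-3.2,-30.2,39.1],[-3.9,-36.3,47],[-4.5,-42.3,54.8],[-5.2,-48.4,62.6]],"hand":[3,3,3,3,3,3,3,3]}'
python3 - <<'E'
from plan import *
g=np.load('grasp.npz'); foot=g['foot']; foot[1]=0; RT=g['RT']
h=az(-138); X=.866*h+.5*up; Z=-.5*h+.866*up; O=np.array([599.7,-56.6,50])
Tg=np.c_[Z,np.cross(X,Z),X]; Rt=Tg@RT.T
print(read_state()['joints']); delta(O+Z*100-Rt@foot,Rt)
E
```

```text
clock: 6.88
position: [556.7, 14.4, 240.4]
ee_rot: [0.968, 0.11, 0.192, -0.121]
contact_force: [-0.1, -0.4, -2.0]
gripper_width: 33.5
grasp_force: 59.6
[ 0.19049477  0.11791257 -0.29883515 -0.30155407 -0.76590221  1.78393346]
cm [ 2.19 -9.05 -6.6 ] rotvec [ -1.9 -19.4  25.1] angle 31.8
```

```bash
python3 -m creep '{"translation":[[0.6,-2.3,-1.6],[1.1,-4.5,-3.3],[1.7,-6.8,-5],[2.2,-9,-6.6],[2.2,-9,-6.6],[2.2,-9,-6.6]],"delta_rot":[[-0.5,-4.9,6.3],[-1,-9.7,12.5],[-1.4,-14.5,18.8],[-1.9,-19.4,25.1],[-1.9,-19.4,25.1],[-1.9,-19.4,25.1]],"hand":[3,3,3,3,3,3]}'
cat > tubefit.py <<'E'
from plan import *
from scipy.optimize import least_squares
def tube(W,im,O,X,Z,s):
    # fit cylinder axis near nominal line O + t X ; returns offsets in (Y,Z) at t=30 and t=80, + label roll + foot end
    Y=np.cross(Z,X); D=W-O; a,b,c=D@X,D@Y,D@Z
    I=im.astype(int)
    m=(a>5)&(a<90)&(np.hypot(b,c)<25)&(np.abs(I[...,0]-I[...,2])<40)&(c>-14+0*c)
    A,B,C=a[m],b[m],c[m]
    f=least_squares(lambda p:np.hypot(B-p[0]-p[1]*(A-50)/50,C-p[2]-p[3]*(A-50)/50)-15,[0,0,0,0],loss='soft_l1',f_scale=1.)
    p=f.x; rr=f.fun
    lw=m&(I.min(2)>0)&(a>25)&(a<75)
    # label: bright pixels & bars -> use white pixels, angle extents
    br=I.min(2)[m]; bb=B-p[0]-p[1]*(A-50)/50; cc=C-p[2]-p[3]*(A-50)/50; ang=np.degrees(np.arctan2(bb,cc))
    thr=(np.percentile(br,95)+np.percentile(br,20))/2; w=br>thr
    print('n',m.sum(),'off Y,Z at mid',p[[0,2]].round(2),'tilt deg Y,Z',np.degrees(np.arctan(p[[1,3]]/50)).round(2),'res',np.median(abs(rr)).round(2))
    if w.sum()>10: print(' label roll: mean',ang[w].mean().round(1),'ends',np.percentile(ang[w],[3,97]).round(1),'A',np.percentile(A[w],[3,50,97]).round(1),w.sum())
    n=(np.hypot(b,c)<25)&(a<115)&(c>-16); print(' a ends',np.percentile(a[n],[.5,2]).round(1))
    gr=(I[...,1]>1.5*I[...,0])&(I[...,1]>1.5*I[...,2])&(np.hypot(b,c)<25)&(a>60)&(a<140)
    if gr.sum()>10: print(' cap a',np.percentile(a[gr],[1,5,50,95,99]).round(1),gr.sum())
E
python3 - <<'E'
from tubefit import *
h=az(-138); X=.866*h+.5*up; Z=-.5*h+.866*up; O=np.array([599.7,-56.6,50])
s=read_state(); print(s['position'],s['joints'])
g=np.load('grasp.npz'); foot=g['foot']; foot[1]=0
Rc=R.from_quat(s['ee_rot']).as_matrix(); T=Rc@g['RT']; F=np.array(s['position'])+Rc@foot
print('nominal foot-O in X,Y,Z',[round(float((F-O)@v),1) for v in (X,np.cross(Z,X),Z)])
for n in ('wrist','side','top'):
    c,im,d=cam(n); W=cloud(c,d); np.savez(f'h_{n}.npz',im=im,W=W); print(n)
    tube(W,im,F,T[:,2],T[:,0],s)
    if n=='wrist':cv2.imwrite('pics/w4.png',im[...,::-1])
E
```

```text
clock: 7.62
position: [578.7, -75.6, 172.9]
ee_rot: [0.879, 0.335, 0.316, -0.125]
contact_force: [0.1, 0.7, -0.5]
gripper_width: 33.3
grasp_force: 59.7
[578.73694614 -75.58726157 172.93260407] [-0.20448688  0.27673451 -0.21958007 -0.80563213 -0.80109082  3.0011576 ]
nominal foot-O in X,Y,Z [-1.2, 0.0, 98.6]
wrist
n 5782 off Y,Z at mid [-1.79  0.94] tilt deg Y,Z [ 0.19 -0.04] res 0.46
 label roll: mean -4.7 ends [-75.8  50. ] A [31.9 61.9 72.1] 1345
 a ends [-287. -278.]
 cap a [ 96.7  98.8 115.7 116.9 117.3] 7436
side
n 792 off Y,Z at mid [1.83 3.08] tilt deg Y,Z [-0.11 -0.12] res 0.98
 label roll: mean -26.7 ends [-60.2  27.7] A [10.4 47.  70.4] 149
 a ends [-293.8 -289.5]
 cap a [ 94.5  95.5 104.9 115.  115.9] 148
top
n 693 off Y,Z at mid [0.01 3.41] tilt deg Y,Z [0.26 0.23] res 0.62
 label roll: mean -11.9 ends [-76.9  52.3] A [30.1 53.5 73.3] 154
 a ends [-1157.8 -1146.1]
 cap a [ 97.1  99.1 113.5 117.8 118.4] 251
```

View pics/w4.png

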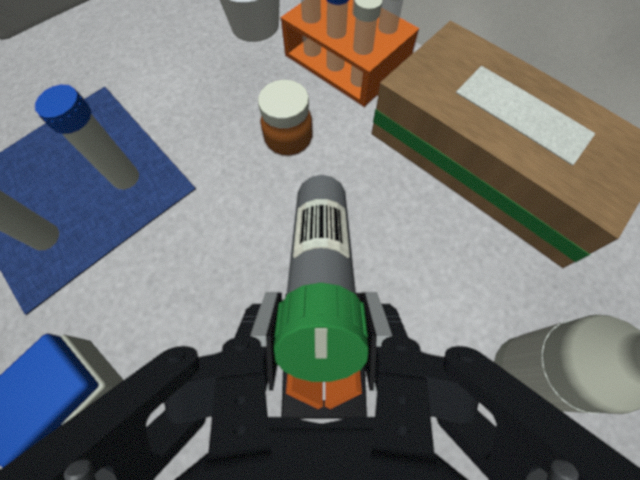

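The wrist view shows the tube held along the tool's plane, label centred at (322,225) and stripe at x≈320. Joint 6 is at 3.00, close to its 3.1 limit. I fit a small arm model from the logged poses to predict the joints at the goal.

```bash
cat > kin.py <<'E'
from plan import *
from scipy.optimize import least_squares
J=np.array([[-0.8424,0.3856,0.0066,-.0005,-1.19399,-0.2586],[.06322,.23894,-.1514,0,-1.18072,-1.16609],[.77439,.32587,-.02938,0,-1.21549,-.02868],[.59613,.51376,-.05996,-.40692,-1.04358,.25018],[.19049,.11791,-.29884,-.30155,-.7659,1.78393],[-.20449,.27673,-.21958,-.80563,-.80109,3.00116]])
P=np.array([[282.7,-556.75,230.2],[532.7,-126.2,251.1],[523.7,288.8,251.4],[517.9,297.1,91.1],[556.7,14.4,240.4],[578.7,-75.6,172.9]])
Q=[[-.2327,.97255,.0011,-.0003],[-.232,.973,0,0],[.916,-.401,0,0],[.878,-.446,-.154,-.081],[.968,.11,.192,-.121],[.879,.335,.316,-.125]]
Rq=[R.from_quat(q).as_matrix() for q in Q]
def fk(j,k,s4,s6):
    d1,a1,L2,e,L3,t,y0=k
    r=lambda ax,a:R.from_euler(ax,a).as_matrix()
    B=r('z',j[0]); A=B@r('y',j[1]); F=B@r('y',j[1]-j[2]); H=F@r('x',s4*j[3])@r('y',-j[4])
    p=np.array([0,0,d1])+B@[a1,0,0]+A@[0,0,L2]+F@[L3,0,e]+H@[t,0,0]
    Rt=H@r('x',s6*j[5]+y0)@np.array([[0,0,1],[0,1,0],[-1,0,0.]])
    return p,Rt
best=None
for s4 in(1,-1):
  for s6 in (1,-1):
    for y0 in (0,1.57,3.14,-1.57):
      f=lambda k:np.concatenate([np.r_[(fk(j,k,s4,s6)[0]-p),100*(fk(j,k,s4,s6)[1]-q).ravel()] for j,p,q in zip(J,P,Rq)])
      s=least_squares(f,[300,50,350,30,400,250,y0],loss='soft_l1',f_scale=3)
      if best is None or s.cost<best[0]: best=(s.cost,s.x,s4,s6,f(s.x))
K=best[1:4]
LO=np.array([-3.14,-1.21,-1.07,-3.16,-2.99,-3.1]);HI=np.array([3.14,2.06,1.41,2.05,-.16,3.1])
def ik(p,Rt,j0):
    f=lambda j:np.r_[fk(j,*K)[0]-p,200*(fk(j,*K)[1]-Rt).ravel()]
    s=least_squares(f,j0); return s.x,np.abs(s.fun).max()
E
python3 - <<'E'
from kin import *
print(best[0],K,np.abs(best[4]).max())
g=np.load('grasp.npz'); foot=g['foot']; foot[1]=0; RT=g['RT']
h=az(-138); X=.866*h+.5*up; Z=-.5*h+.866*up; O=np.array([599.7,-56.6,50])
Rt=np.c_[Z,np.cross(X,Z),X]@RT.T
for o in (100,60,30,0): print(o,*ik(O+Z*o-Rt@foot,Rt,J[5]))
z=np.load('h_wrist.npz'); W,im=z['W'],z['im']; s=read_state()
Rc=R.from_quat(s['ee_rot']).as_matrix(); T=Rc@RT; F=np.array(s['position'])+Rc@foot+T[:,0]*.94+T[:,1]*-1.8
D=(W-F)@T; I=im.astype(int).min(2); m=(np.hypot(D[...,0],D[...,1])<19)&(D[...,2]>20)&(D[...,2]<80)
a=np.degrees(np.arctan2(D[...,1],D[...,0]))
for lo in range(24,80,4):
    k=m&(D[...,2]>lo)&(D[...,2]<lo+4); v=[int(np.median(I[k&(abs(a-t)<5)])) if (k&(abs(a-t)<5)).sum()>3 else -1 for t in range(-80,81,10)]; print(lo,v)
E
```

```text
2508.4606600476845 (array([-207.87393591, -179.82319793,  240.19342339,  490.3618757 ,
        510.66319398,   47.67286242,  -14.13717269]), -1, -1) 160.0536590302235
100 [-0.17234198  0.25778994 -0.24067524 -0.80810451 -0.77855735  2.98950795] 0.006524811869401681
60 [-0.20083537  0.16552074 -0.3900655  -0.85462724 -0.75825109  3.07412278] 0.006524811463548552
30 [-0.2230265   0.10609768 -0.48963484 -0.88817001 -0.74664845  3.13661235] 0.006524811514596607
0 [-0.2459353   0.05349791 -0.58078897 -0.9206257  -0.73752201  3.1985733 ] 0.0065248115111105065
24 [84, 75, -1, 75, 84, 89, 93, 97, 100, 103, 102, 101, 100, 95, 90, 83, 104]
28 [85, 103, -1, 105, 119, -1, 114, 117, 118, 107, 122, 122, 104, 132, 114, -1, 104]
32 [88, -1, -1, 137, 143, 153, 171, 174, 183, 189, 188, 188, 187, 170, 159, -1, 104]
36 [82, -1, -1, 149, 116, 91, 121, 138, 134, 112, 140, 154, 156, 136, 168, -1, 109]
40 [84, 105, -1, 146, 122, 51, 60, 103, 123, 45, 119, 106, 91, 85, 167, -1, 103]
44 [80, 94, -1, 148, 120, 55, 66, 101, 127, 45, 126, 104, 103, 70, 170, 127, 100]
48 [82, 107, -1, 147, 135, 59, 69, 122, 124, 43, 114, 97, 104, 62, 170, -1, 104]
52 [83, 113, -1, 148, 129, 56, 66, 112, 132, 43, 110, 89, 92, 79, 178, -1, 110]
56 [81, 97, -1, 148, 122, 55, 51, 110, 128, 42, 127, 89, 108, 74, 170, 137, 102]
60 [83, 112, -1, 150, 130, 63, 44, 118, 123, 39, 126, 99, 103, 61, 176, -1, 105]
64 [74, 100, -1, 159, 156, 146, 152, 171, 168, 160, 177, 148, 167, 146, 180, -1, 95]
68 [65, 59, 110, 150, 153, 158, 182, 178, 184, 196, 192, 195, 189, 180, 172, 123, 87]
72 [56, 56, 63, 73, 81, 86, 92, 97, 100, 104, 104, 105, 103, 100, 98, 82, 83]
76 [71, 55, 64, 71, 78, 84, 91, 94, 99, 102, 103, 103, 102, 97, 92, 84, 92]
```

The label spans about −55° to +62° about the outward direction, so it is well aligned. But the goal needs joint 6 at about 3.2, beyond its limit. The half-turned grasp gives about 0 there and −2.89 at the pad, so I put the tube back on its spot and regrasp.

```bash
python3 - <<'E'
from plan import *
delta([517.7,297.1,222.2],R.from_quat([0.878,-0.446,-0.154,-0.081]).as_matrix())
E
```

```text
cm [-6.17 37.1   4.71] rotvec [  6.9  66.5 -85.9] angle 108.9
```

```bash
python3 -m creep '{"translation":[[-0.4,2,2],[-0.9,4.5,4],[-1.4,8.5,6],[-2,12.5,7.5],[-2.6,16.5,7.5],[-3.2,20.5,7.5],[-3.8,24.5,7.5],[-4.5,28.5,7]],"delta_rot":[[0.6,6,-7.8],[1.3,12.1,-15.7],[1.9,18.1,-23.5],[2.6,24.2,-31.3],[3.2,30.2,-39.1],[3.9,36.3,-47],[4.5,42.3,-54.8],[5.2,48.4,-62.6]],"hand":[3,3,3,3,3,3,3,3]}'
python3 -c "
from plan import *
delta([517.7,297.1,222.2],R.from_quat([0.878,-0.446,-0.154,-0.081]).as_matrix())"
```

```text
clock: 8.78
position: [533.4, 213.1, 246.8]
ee_rot: [0.985, -0.112, 0.059, -0.116]
contact_force: [0.2, -0.2, -1.1]
gripper_width: 33.3
grasp_force: 59.6
cm [-1.57  8.4  -2.46] rotvec [  2.6  29.1 -37.6] angle 47.6
```

```bash
python3 -m creep '{"translation":[[-0.3,1.7,0],[-0.6,3.4,-0.5],[-0.9,5,-1],[-1.3,6.7,-2],[-1.6,8.4,-2.5],[-1.6,8.4,-2.5],[-1.6,8.4,-2.5]],"delta_rot":[[0.5,5.8,-7.5],[1,11.6,-15],[1.6,17.5,-22.6],[2.1,23.3,-30.1],[2.6,29.1,-37.6],[2.6,29.1,-37.6],[2.6,29.1,-37.6]],"hand":[3,3,3,3,3,3,3]}'
python3 -c "
from plan import *
delta([517.5,297,92],R.from_quat([0.878,-0.446,-0.154,-0.081]).as_matrix())"
```

```text
clock: 9.65
position: [518.3, 294.6, 220.8]
ee_rot: [0.88, -0.443, -0.153, -0.081]
contact_force: [-0.5, 0.2, -0.7]
gripper_width: 33.4
grasp_force: 59.8
cm [ -0.08   0.24 -12.88] rotvec [-0.   0.1 -0.4] angle 0.4
```

```bash
python3 -m creep '{"translation":[[-0.1,0.2,-4],[-0.1,0.2,-8],[-0.1,0.2,-11],[-0.1,0.2,-12.4],[-0.1,0.2,-12.7],[-0.1,0.2,-12.7],[-0.1,0.2,-12.7]],"delta_rot":[[0,0,0],[0,0,0],[0,0,0],[0,0,0],[0,0,0],[0,0,0],[0,0,0]],"hand":[3,3,3,3,3,3,3]}'
python3 -m creep '{"translation":[[0,0,-0.2],[0,0,-0.2]],"delta_rot":[[0,0,0],[0,0,0]],"hand":[3,3]}'
```

```text
clock: 10.52
position: [518.4, 296.9, 94.6]
ee_rot: [0.879, -0.444, -0.153, -0.082]
contact_force: [-0.7, 0.2, -0.4]
gripper_width: 33.6
grasp_force: 59.8
clock: 10.78
position: [517.7, 296.5, 91.3]
ee_rot: [0.879, -0.444, -0.154, -0.081]
contact_force: [-0.6, 0.2, -0.6]
gripper_width: 33.5
grasp_force: 59.8
```

```bash
python3 -m creep '{"translation":[[0,0,-0.1],[0,0,-0.1]],"delta_rot":[[0,0,0],[0,0,0]],"hand":[3,3]}'
python3 -m creep '{"translation":[[0,0,-0.05],[0,0,-0.05]],"delta_rot":[[0,0,0],[0,0,0]],"hand":[3,3]}'
```

```text
clock: 11.02
position: [517.7, 296.5, 90.0]
ee_rot: [0.879, -0.444, -0.154, -0.081]
contact_force: [0.4, -0.6, -0.0]
gripper_width: 33.7
grasp_force: 59.8
clock: 11.28
position: [517.7, 296.5, 90.0]
ee_rot: [0.879, -0.444, -0.154, -0.081]
contact_force: [-0.8, -0.4, 1.8]
gripper_width: 33.6
grasp_force: 60.1
```

```bash
python3 -m creep '{"translation":[[0,0,0],[0,0,0],[0,0,0],[0.4,-0.55,1.9],[1,-1.4,4.7],[1.8,-2.5,8.5],[2,-2.8,9.4],[2,-2.8,9.4]],"delta_rot":[[0,0,0],[0,0,0],[0,0,0],[0,0,0],[0,0,0],[0,0,0],[-2,2.8,-9.4],[-4,5.6,-18.8]],"hand":[4.5,6,6,6,6,6,6,6]}'
python3 -m creep '{"translation":[[0,0,0],[0,0,0],[0,0,0],[0,0,0],[0,0,0],[0,0,0],[0,0,0],[0,0,0]],"delta_rot":[[-2,2.8,-9.4],[-4,5.6,-18.8],[-6,8.3,-28.2],[-8,11.1,-37.6],[-10,13.9,-47],[-12.1,16.6,-56.4],[-14.1,19.4,-65.8],[-16.1,22.2,-75.2]],"hand":[6,6,6,6,6,6,6,6]}'
python3 -m creep '{"translation":[[0,0,0],[0,0,0],[0,0,0],[0,0,0],[0,0,0],[0,0,0],[0,0,0],[0,0,0]],"delta_rot":[[-2,2.8,-9.4],[-4,5.6,-18.8],[-6,8.3,-28.2],[-8,11.1,-37.6],[-10,13.9,-47],[-12.1,16.6,-56.4],[-14.1,19.4,-65.8],[-16.1,22.2,-75.2]],"hand":[6,6,6,6,6,6,6,6]}'
python3 - <<'E'
from plan import *
print(read_state()['joints'])
t=np.radians(20)
c,im,d=cam('top'); W=cloud(c,d); I=im.astype(int); x,y,z=[W[...,i] for i in range(3)]
g=(I[...,1]>1.6*I[...,0])&(I[...,1]>1.6*I[...,2])&(np.hypot(x-521,y-290)<40)&(z>112)
print('top view cap (was 521.1,288.2)',cv2.minEnclosingCircle(W[g][:,:2].astype(np.float32)) if g.sum()>5 else g.sum())
l=az(-54); zt=-up*np.cos(t)-l*np.sin(t); Rt=frame(zt,az(36)); gp=np.array([520.9,291,107.5])
delta(gp-61*zt,Rt); delta(gp+19*zt,Rt)
E
```

```text
clock: 12.28
position: [538.5, 268.4, 185.1]
ee_rot: [0.786, -0.593, -0.165, -0.054]
contact_force: [-0.6, 0.3, -0.1]
gripper_width: 60.1
grasp_force: 0.0
clock: 13.28
position: [537.7, 268.5, 183.5]
ee_rot: [-0.221, 0.96, 0.159, -0.067]
contact_force: [0.5, -0.4, 0.7]
gripper_width: 59.8
grasp_force: 0.0
clock: 14.28
position: [537.7, 268.5, 183.5]
ee_rot: [0.447, 0.877, 0.078, -0.155]
contact_force: [0.2, 0.2, -0.6]
gripper_width: 60.0
grasp_force: 0.0
[ 0.54303196  0.43478876  0.05501146 -0.36696272 -1.24592822 -2.92877384]
top view cap (was 521.1,288.2) ((521.6494750976562, 287.90728759765625), 17.021203994750977)
cm [-0.45  0.56 -1.87] rotvec [ 0.2 -0.2  0.2] angle 0.3
cm [-2.06  2.78 -9.39] rotvec [ 0.2 -0.2  0.2] angle 0.3
```

```bash
python3 -m creep '{"translation":[[-0.6,0.8,-2.8],[-1.3,1.8,-6],[-1.8,2.5,-8.4],[-2,2.8,-9.35],[-2,2.8,-9.35],[-2,2.8,-9.35]],"delta_rot":[[0,0,0],[0,0,0],[0,0,0],[0,0,0],[0,0,0],[0,0,0]],"hand":[6,6,6,6,6,6]}'
python3 -m creep '{"translation":[[0,0,0],[0,0,0],[0,0,0],[0,0,0],[0,0,0],[0,0,0]],"delta_rot":[[0,0,0],[0,0,0],[0,0,0],[0,0,0],[0,0,0],[0,0,0]],"hand":[4.5,3,3,3,3,3]}'
python3 - <<'E'
from plan import *
s=read_state(); s0p=np.array(s['position']); R0=R.from_quat(s['ee_rot']).as_matrix()
l=az(-54); Tt=np.c_[l,np.cross(up,l),up]; foot=R0.T@(np.array([520.9,291,4.])-s0p); print(foot,s['joints']); foot[1]=0
np.savez('grasp.npz',foot=foot,RT=R0.T@Tt)
E
python3 -m creep '{"translation":[[0,0,1],[0,0,3],[0,0,7],[0,0,11],[0,0,13],[0,0,13]],"delta_rot":[[0,0,0],[0,0,0],[0,0,0],[0,0,0],[0,0,0],[0,0,0]],"hand":[3,3,3,3,3,3]}'
python3 -m creep '{"translation":[[0.3,-2,2],[0.8,-5,3],[1.3,-9,3],[1.9,-13,3],[2.5,-17,3],[3,-21,3],[3.6,-25,3],[4.2,-29,2]],"delta_rot":[[-0.6,-6,7.8],[-1.3,-12.1,15.7],[-1.9,-18.1,23.5],[-2.6,-24.2,31.3],[-3.2,-30.2,39.1],[-3.9,-36.3,47],[-4.5,-42.3,54.8],[-5.2,-48.4,62.6]],"hand":[3,3,3,3,3,3,3,3]}'
python3 - <<'E'
from plan import *
g=np.load('grasp.npz'); foot=g['foot']; RT=g['RT']
h=az(-138); X=.866*h+.5*up; Z=-.5*h+.866*up; O=np.array([599.7,-56.6,50])
Tg=np.c_[Z,np.cross(X,Z),X]; Rt=Tg@RT.T
print(read_state()['joints']); delta(O+Z*60+X*2-Rt@foot,Rt)
E
```

```text
clock: 15.08
position: [518.7, 296.7, 91.3]
ee_rot: [0.444, 0.879, 0.079, -0.154]
contact_force: [0.1, 0.7, 0.1]
gripper_width: 59.9
grasp_force: 0.0
clock: 15.82
position: [518.4, 296.7, 91.2]
ee_rot: [0.444, 0.879, 0.079, -0.154]
contact_force: [0.7, -0.6, 5.1]
gripper_width: 33.1
grasp_force: 59.8
[-35.48202145  -1.45663072  79.92448909] [ 0.59602901  0.51513555 -0.05665137 -0.40422615 -1.04844745 -2.8908327 ]
clock: 16.58
position: [518.5, 296.9, 223.1]
ee_rot: [0.444, 0.879, 0.08, -0.153]
contact_force: [0.3, 0.7, -0.9]
gripper_width: 33.3
grasp_force: 59.7
clock: 17.58
position: [557.6, 14.1, 241.3]
ee_rot: [-0.111, 0.968, 0.119, 0.193]
contact_force: [-0.6, -0.8, -0.8]
gripper_width: 33.6
grasp_force: 59.6
[ 0.19163891  0.11746651 -0.29850922 -0.29746846 -0.76450616 -1.35913205]
cm [  0.48 -10.45 -10.  ] rotvec [ -2.  -19.5  25.1] angle 31.8
```

```bash
python3 -m creep '{"translation":[[0.1,-2.6,-1.5],[0.2,-5.2,-4],[0.3,-7.8,-7],[0.5,-10.4,-10],[0.5,-10.4,-10],[0.5,-10.4,-10]],"delta_rot":[[-0.5,-4.9,6.3],[-1,-9.7,12.5],[-1.5,-14.6,18.8],[-2,-19.5,25.1],[-2,-19.5,25.1],[-2,-19.5,25.1]],"hand":[3,3,3,3,3,3]}'
cat >> tubefit.py <<'E'
h=az(-138); X=.866*h+.5*up; Z=-.5*h+.866*up; O=np.array([599.7,-56.6,50]); Y=np.cross(Z,X)
# trough origin as each camera sees it
OC={'side':np.array([602.1,-55.8,48.3]),'top':np.array([600.1,-57.7,50.8]),'wrist':O}
def look(off,tag):
    ims=[]
    for n in ('side','top'):
        c,im,d=cam(n); W=cloud(c,d); print(n); tube(W,im,OC[n]+off,X,Z,None)
        p=R.from_matrix(rot(c)).inv().apply(OC[n]+off+50*X-np.array(c['xyz'])); q=np.array(c['intrinsics'])@(p/p[2]); u,v=int(q[0]),int(q[1])
        ims.append(cv2.resize(im[max(v-40,0):v+40,u-50:u+50,::-1],(400,320),interpolation=cv2.INTER_CUBIC))
    cv2.imwrite(f'pics/{tag}.png',np.hstack(ims))
E
python3 - <<'E'
from tubefit import *
s=read_state(); print(s['joints']); g=np.load('grasp.npz'); Rc=R.from_quat(s['ee_rot']).as_matrix(); T=Rc@g['RT']; F=np.array(s['position'])+Rc@g['foot']
print('nominal foot rel O in X,Y,Z',((F-O)@np.c_[X,Y,Z]).round(1),'tube z in XYZ',(T[:,2]@np.c_[X,Y,Z]).round(3),'label',(T[:,0]@np.c_[X,Y,Z]).round(3))
look(F-O,'l1')
E
```

```text
clock: 18.32
position: [561.9, -90.5, 138.6]
ee_rot: [-0.335, 0.879, 0.123, 0.317]
contact_force: [-0.6, -0.7, -1.1]
gripper_width: 33.5
grasp_force: 59.7
[-0.25826138  0.312223   -0.26048438 -0.8660308  -0.78028415 -0.01490304]
nominal foot rel O in X,Y,Z [ 1.   0.  57.1] tube z in XYZ [ 1.    -0.003  0.004] label [-0.004  0.011  1.   ]
side
n 740 off Y,Z at mid [0.93 2.77] tilt deg Y,Z [-0.46  0.58] res 1.08
 label roll: mean -22.5 ends [-60.1  36.7] A [14.1 52.2 81.7] 156
 a ends [-240.7 -235.8]
 cap a [ 96.6  97.6 107.4 117.1 118.4] 141
top
n 668 off Y,Z at mid [-0.95  3.26] tilt deg Y,Z [-0.11  0.35] res 0.7
 label roll: mean -7.6 ends [-56.3  74. ] A [27.  52.9 71.7] 147
 a ends [-1182.  -1170.8]
 cap a [ 95.   97.4 112.2 116.1 116.8] 312
```

View pics/l1.png

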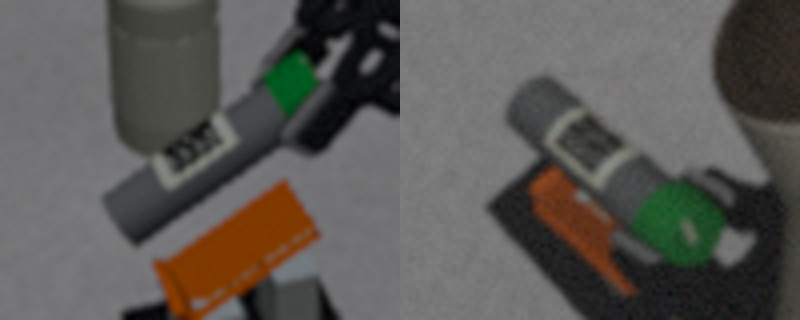

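Left (side view): the tube is parallel above the trough with its label facing outward. Right (top view): it is centred over the trough, cap in the fingers. I lower it along the trough's normal.

```bash
python3 -m creep '{"translation":[[-0.6,-0.55,-1.4],[-1.2,-1.1,-2.8],[-1.7,-1.5,-4],[-2,-1.85,-4.75],[-2,-1.85,-4.75],[-2,-1.85,-4.75],[-2,-1.85,-4.75]],"delta_rot":[[0,0,0],[0,0,0],[0,0,0],[0,0,0],[0,0,0],[0,0,0],[0,0,0]],"hand":[3,3,3,3,3,3,3]}'
python3 - <<'E'
from tubefit import *
s=read_state(); g=np.load('grasp.npz'); Rc=R.from_quat(s['ee_rot']).as_matrix(); T=Rc@g['RT']; F=np.array(s['position'])+Rc@g['foot']
print('nominal foot rel O in X,Y,Z',((F-O)@np.c_[X,Y,Z]).round(1),'label',(T[:,0]@np.c_[X,Y,Z]).round(3))
look(F-O,'l2')
E
```

```text
clock: 19.3
position: [543.9, -107.1, 95.1]
ee_rot: [-0.338, 0.877, 0.121, 0.32]
contact_force: [-0.5, 0.2, -1.1]
gripper_width: 33.1
grasp_force: 59.7
nominal foot rel O in X,Y,Z [0.5 0.3 7.6] label [-0.     0.002  1.   ]
side
n 687 off Y,Z at mid [1.03 2.42] tilt deg Y,Z [-0.38  0.11] res 1.13
 label roll: mean -20.4 ends [-62.   33.4] A [13.1 49.2 77. ] 151
 a ends [-153.3 -147. ]
 cap a [ 96.4  97.3 107.  116.9 118.1] 138
top
n 615 off Y,Z at mid [-0.63  0.87] tilt deg Y,Z [-0.07  0.15] res 0.72
 label roll: mean -16.1 ends [-56.1  42.8] A [28.7 54.4 70.8] 121
 a ends [-1211.8 -1195.1]
 cap a [ 96.6  97.7 111.7 116.4 117.2] 271
```

```bash
python3 -m creep '{"translation":[[0,0,0],[-0.1,-0.1,-0.22],[-0.19,-0.17,-0.43],[-0.19,-0.17,-0.43]],"delta_rot":[[0,0,0],[0,0,0],[0,0,0],[0,0,0]],"hand":[3,3,3,3]}'
cat > nom.py <<'E'
from tubefit import *
s=read_state(); g=np.load('grasp.npz'); Rc=R.from_quat(s['ee_rot']).as_matrix(); T=Rc@g['RT']; F=np.array(s['position'])+Rc@g['foot']
print('foot rel O XYZ',((F-O)@np.c_[X,Y,Z]).round(1),'label',(T[:,0]@np.c_[X,Y,Z]).round(3),'F',(s['contact_force']@np.c_[X,Y,Z]).round(1),s['joints'].round(2))
E
python3 nom.py
```

```text
clock: 19.9
position: [541.4, -109.1, 89.8]
ee_rot: [-0.337, 0.877, 0.122, 0.32]
contact_force: [-0.3, 1.0, 0.3]
gripper_width: 33.6
grasp_force: 59.7
foot rel O XYZ [0.6 0.  1.3] label [-0.001  0.004  1.   ] F [-0.3 -0.9  0.5] [-0.34  0.38 -0.3  -0.95 -0.76  0.18]
```

```bash
python3 -m creep '{"translation":[[-0.06,-0.05,-0.13],[-0.06,-0.05,-0.13]],"delta_rot":[[0,0,0],[0,0,0]],"hand":[3,3]}'
python3 nom.py
python3 -m creep '{"translation":[[-0.06,-0.05,-0.13],[-0.06,-0.05,-0.13]],"delta_rot":[[0,0,0],[0,0,0]],"hand":[3,3]}'
python3 nom.py
```

```text
clock: 20.15
position: [541.2, -109.6, 88.9]
ee_rot: [-0.337, 0.877, 0.122, 0.32]
contact_force: [0.6, -0.5, -1.3]
gripper_width: 33.4
grasp_force: 59.7
foot rel O XYZ [0.6 0.3 0.3] label [-0.001  0.003  1.   ] F [-0.7  0.8 -1. ] [-0.34  0.38 -0.3  -0.96 -0.76  0.18]
clock: 20.4
position: [541.2, -110.2, 88.1]
ee_rot: [-0.337, 0.877, 0.121, 0.32]
contact_force: [2.8, -0.3, 0.7]
gripper_width: 33.3
grasp_force: 59.7
foot rel O XYZ [ 0.5  0.8 -0.5] label [0.    0.002 1.   ] F [-1.3  2.1  1.5] [-0.34  0.38 -0.3  -0.96 -0.76  0.18]
```

```bash
python3 -m creep '{"translation":[[-0.04,-0.03,-0.09],[-0.04,-0.03,-0.09]],"delta_rot":[[0,0,0],[0,0,0]],"hand":[3,3]}'
python3 nom.py
python3 -m creep '{"translation":[[0.06,0.06,-0.05],[0.13,0.12,-0.1],[0.13,0.12,-0.1]],"delta_rot":[[0,0,0],[0,0,0],[0,0,0]],"hand":[3,3,3]}'
python3 nom.py
```

```text
clock: 20.65
position: [541.1, -110.5, 87.6]
ee_rot: [-0.337, 0.877, 0.121, 0.321]
contact_force: [3.2, -1.3, 3.6]
gripper_width: 33.5
grasp_force: 59.8
foot rel O XYZ [ 0.5  1.  -1.1] label [0.001 0.002 1.   ] F [0.5 3.1 3.8] [-0.34  0.38 -0.3  -0.96 -0.76  0.19]
clock: 21.02
position: [542.1, -109.7, 86.8]
ee_rot: [-0.338, 0.877, 0.121, 0.321]
contact_force: [0.4, -0.2, 6.1]
gripper_width: 33.4
grasp_force: 60.1
foot rel O XYZ [-1.   1.1 -1.2] label [0.    0.001 1.   ] F [2.9 0.4 5.4] [-0.34  0.39 -0.3  -0.96 -0.76  0.19]
```

```bash
python3 -m creep '{"translation":[[0.08,0.07,-0.06],[0.08,0.07,-0.06]],"delta_rot":[[0,0,0],[0,0,0]],"hand":[3,3]}'
python3 nom.py
python3 -m creep '{"translation":[[0.06,0.06,-0.05],[0.06,0.06,-0.05]],"delta_rot":[[0,0,0],[0,0,0]],"hand":[3,3]}'
python3 nom.py
python3 -c "
from tubefit import *
look(np.zeros(3),'l3')"
```

```text
clock: 21.28
position: [542.3, -109.6, 86.6]
ee_rot: [-0.338, 0.877, 0.12, 0.32]
contact_force: [-3.1, -4.2, 11.6]
gripper_width: 33.6
grasp_force: 61.1
foot rel O XYZ [-1.3  1.1 -1.3] label [-0.  0.  1.] F [10.3  1.   7.5] [-0.34  0.39 -0.3  -0.96 -0.76  0.19]
clock: 21.52
position: [542.3, -109.5, 86.6]
ee_rot: [-0.339, 0.877, 0.12, 0.32]
contact_force: [-8.3, -6.6, 15.2]
gripper_width: 33.6
grasp_force: 61.6
foot rel O XYZ [-1.3  1.  -1.4] label [-0.001 -0.001  1.   ] F [16.8 -0.7  7.9] [-0.34  0.39 -0.3  -0.96 -0.76  0.19]
side
n 692 off Y,Z at mid [2.21 2.44] tilt deg Y,Z [-0.45 -0.54] res 1.09
 label roll: mean -18.5 ends [-63.4  46.2] A [14.5 49.4 82.1] 156
 a ends [-136.9 -131.7]
 cap a [ 95.2  96.1 106.  115.8 117. ] 137
top
n 641 off Y,Z at mid [0.48 0.65] tilt deg Y,Z [-0.19 -1.1 ] res 0.8
 label roll: mean -16.9 ends [-55.9  36.2] A [27.6 56.1 70.6] 120
 a ends [-1212.9 -1196.8]
 cap a [ 95.   96.4 110.4 115.2 116. ] 269
```

View pics/l3.png

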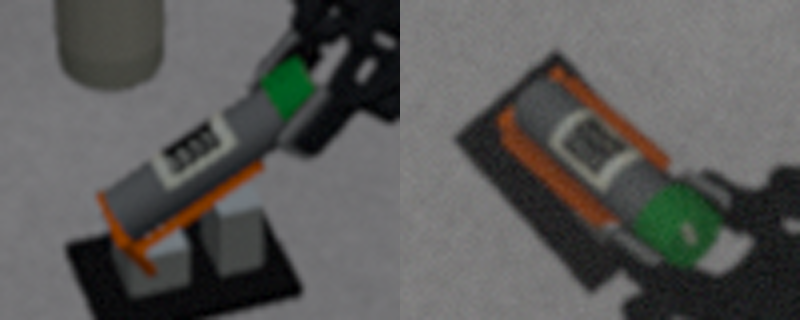

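The tube lies in the trough with its foot at the stop plate (side view, left end at (105,215)) and its label up. I ease off, release and back out.

```bash
python3 -m creep '{"translation":[[-0.08,-0.07,0.06],[-0.08,-0.07,0.06],[-0.08,-0.07,0.06],[-0.08,-0.07,0.06],[-0.08,-0.07,0.06],[-0.08,-0.07,0.06]],"delta_rot":[[0,0,0],[0,0,0],[0,0,0],[0,0,0],[0,0,0],[0,0,0]],"hand":[3,4,5.5,6.2,6.2,6.2]}'
python3 -m creep '{"translation":[[-0.5,-0.4,0.8],[-1.5,-1.4,2.5],[-3,-2.7,4.9],[-4.7,-4.3,7.7],[-6,-6,11],[-6,-6,14],[-6,-6,14]],"delta_rot":[[0,0,0],[0,0,0],[0,0,0],[0,0,0],[0,0,0],[0,0,0],[0,0,0]],"hand":[6.2,6.2,6.2,6.2,6.2,6.2,6.2]}'
python3 - <<'E'
from tubefit import *
print(read_state()['joints'])
look(np.zeros(3),'l4')
for n in ('top','wrist'):
    c,im,d=cam(n); W=cloud(c,d)
    np.savez(f'r_{n}.npz',im=im,W=W)
    D=(W-OC[n])@np.c_[X,Y,Z]; I=im.astype(int).min(2); m=(np.hypot(D[...,1],D[...,2])<20)&(D[...,2]>0)
    print(n,m.sum())
    for lo in range(32,70,6):
        k=m&(D[...,0]>lo)&(D[...,0]<lo+6); print(lo,[int(np.mean(I[k&(abs(D[...,1]-t)<1.5)])) if (k&(abs(D[...,1]-t)<1.5)).sum()>1 else -1 for t in range(-18,19,2)])
E
```

```text
clock: 22.38
position: [541.8, -108.4, 85.0]
ee_rot: [-0.337, 0.877, 0.122, 0.32]
contact_force: [0.3, 0.1, 0.7]
gripper_width: 62.1
grasp_force: 0.0
clock: 23.25
position: [482.2, -169.9, 229.3]
ee_rot: [-0.338, 0.876, 0.118, 0.322]
contact_force: [-0.4, 0.6, -0.1]
gripper_width: 62.2
grasp_force: 0.0
[-0.46184915  0.15275668 -0.23379328 -0.76911002 -1.03074306 -0.01345785]
side
n 679 off Y,Z at mid [2.17 2.09] tilt deg Y,Z [0.17 0.01] res 1.04
 label roll: mean -19.7 ends [-60.9  43.1] A [16.5 49.4 80.3] 150
 a ends [-136.6 -131.3]
 cap a [ 94.9  96.  105.3 114.4 115.4] 183
top
n 623 off Y,Z at mid [0.55 0.72] tilt deg Y,Z [-0.24 -0.31] res 0.74
 label roll: mean -18.9 ends [-59.2  33.8] A [27.5 55.1 69.9] 122
 a ends [-1213.8 -1199.6]
 cap a [ 94.3  96.5 110.  115.1 115.4] 262
top 1289
32 [-1, -1, 57, 89, 100, 99, 98, 101, 85, 100, 92, 96, 98, 84, 70, 68, -1, -1, -1]
38 [-1, -1, 58, 89, 81, 67, 66, 66, 65, 57, 57, 58, 55, 49, 60, 64, 65, -1, -1]
44 [-1, -1, 58, 88, 84, 65, 62, 62, 59, 57, 57, 53, 51, 52, -1, -1, -1, -1, -1]
50 [-1, -1, 60, 90, 93, 69, 67, 63, 60, 50, 58, 61, 59, 6
[... 180 characters left out ...]
 57, -1, -1]
68 [-1, -1, 53, 74, 88, 91, 86, 88, 85, 90, 91, 85, 93, 81, 74, 54, -1, -1, -1]
wrist 1400
32 [-1, -1, -1, -1, -1, 107, 102, 102, -1, -1, -1, 102, -1, 82, -1, -1, -1, -1, -1]
38 [-1, -1, -1, -1, -1, -1, -1, -1, 87, -1, 106, -1, 92, 110, 138, -1, -1, -1, -1]
44 [-1, -1, -1, -1, 98, 110, 103, -1, -1, 98, 119, 109, 87, -1, -1, -1, -1, -1, -1]
50 [-1, -1, -1, -1, -1, -1, 123, 112, 92, 92, -1, -1, 74, 100, 132, -1, -1, -1, -1]
56 [-1, -1, -1, 115, 102, -1, -1, 133, 120, -1, 139, 121, 96, 110, -1, -1, -1, -1, -1]
62 [-1, -1, -1, -1, -1, 119, 137, 134, -1, 125, 138, 134, 97, 111, 116, -1, -1, -1, -1]
68 [-1, -1, -1, -1, -1, -1, 134, 134, 124, 118, 140, 130, -1, 103, -1, -1, -1, -1, -1]
```

View pics/l4.png

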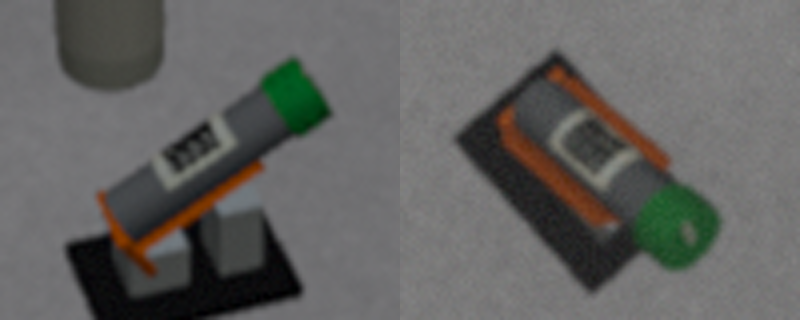

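The tube stays home after release, with its label facing out (right view, label centre near (595,145)). Next the scanner.

```bash
python3 - <<'E'
from tubefit import *
z=np.load('r_wrist.npz'); W,im=z['W'],z['im']; I=im.astype(int)
D=(W-O)@np.c_[X,Y,Z]; m=(abs(D[...,0]-115)<5)&(np.hypot(D[...,1],D[...,2])<22)
print('cap end px',m.sum())
if m.sum()>30:
    g=m&(I[...,1]>1.5*I[...,0]); wv=m&(I.min(2)>80)&~g
    cc,r=cv2.minEnclosingCircle(D[m][:,1:].astype(np.float32)); P=D[wv][:,1:]; print(cc,r,wv.sum(),P.mean(0))
    w,v=np.linalg.eigh(np.cov(P.T)); a=v[:,1]; a*=np.sign(a[1]); print('stripe dir (Y,Z)',a,'roll',np.degrees(np.arctan2(a[0],a[1])))
Rt=frame(-up,az(154)); s=read_state()
Rc=R.from_quat(s['ee_rot']).as_matrix(); print(Rc[:,1])
delta([526.8,-374.6,250],Rt); delta([526.8,-374.6,250],frame(-up,az(-26)))
E
```

```text
cap end px 1563
(-0.787348210811615, 0.13561397790908813) 17.6829891204834 163 [-0.6264998  6.6609116]
stripe dir (Y,Z) [-0.20952855  0.97780253] roll -12.094725361562789
[-0.66943769  0.74286753 -0.00101045]
cm [  4.56 -20.63   2.54] rotvec [-32.1  24.2  21.1] angle 45.4
cm [  4.56 -20.63   2.54] rotvec [  33.4   44.2 -149.4] angle 159.4
```

```bash
python3 - <<'E'
from tubefit import *
z=np.load('r_wrist.npz'); W,im=z['W'],z['im']; I=im.astype(int)
D=(W-O)@np.c_[X,Y,Z]; m=(abs(D[...,0]-115)<5)&(np.hypot(D[...,1],D[...,2])<22)
wt=np.clip(I[...,0]-40,0,60)*m
for lo in range(-6,18,2):
    k=m&(D[...,2]>lo)&(D[...,2]<=lo+2); w=wt[k]; 
    print(lo,k.sum(),(round(float((w*D[k][:,1]).sum()/max(w.sum(),1)),2)),int(w.sum()), 'row ext',D[k][:,1].min().round(1),D[k][:,1].max().round(1), 'X',np.median(D[k][:,0]).round(1))
v,u=np.where(m); t=im[v.min()-5:v.max()+25,u.min()-30:u.max()+30,::-1]; print(t.shape)
cv2.imwrite('pics/cap.png',cv2.resize(t,None,fx=5,fy=5,interpolation=cv2.INTER_CUBIC)[:600,:800])
E
```

```text
-6 99 -1.39 843 row ext -16.5 15.6 X 113.9
-4 127 -1.46 1061 row ext -17.3 16.4 X 113.9
-2 100 -0.21 1066 row ext -18.1 16.4 X 113.9
0 127 0.39 2357 row ext -17.3 16.3 X 114.1
2 123 -0.18 2304 row ext -17.2 15.6 X 113.7
4 97 -0.67 2374 row ext -17.3 15.7 X 114.1
6 124 -0.3 2520 row ext -16.6 15.7 X 114.0
8 84 -0.74 1636 row ext -15.7 14.0 X 113.7
10 102 -0.88 2327 row ext -14.2 13.2 X 114.0
12 90 -0.79 2100 row ext -12.6 11.8 X 113.9
14 48 -1.03 1339 row ext -9.6 8.7 X 114.1
16 38 -1.23 1061 row ext -8.1 6.4 X 113.3
(73, 105, 3)
```

View pics/cap.png

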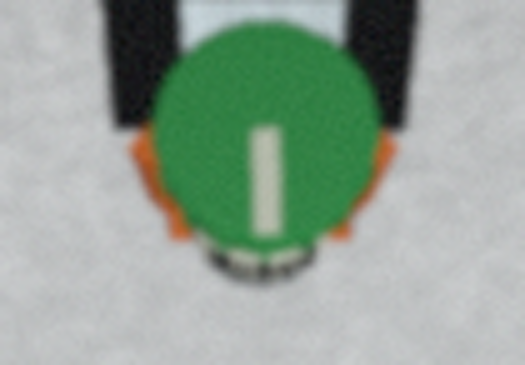

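The cap end shows the stripe vertical at x≈265, with the label peeking out symmetrically below it (210–315). Roll is within a few degrees. On to the scanner.

```bash
python3 -m creep '{"translation":[[0.9,-4,0.5],[1.8,-8.2,1],[2.7,-12.3,1.5],[3.6,-16.5,2],[4.5,-20.6,2.5],[4.5,-20.6,2.5],[4.5,-20.6,2.5]],"delta_rot":[[-6.4,4.8,4.2],[-12.8,9.7,8.4],[-19.3,14.5,12.7],[-25.7,19.4,16.9],[-32.1,24.2,21.1],[-32.1,24.2,21.1],[-32.1,24.2,21.1]],"hand":[7,7,7,7,7,7,7]}'
python3 - <<'E'
from plan import *
s=read_state(); c,im,d=cam('wrist'); W=cloud(c,d); x,y,z=[W[...,i] for i in range(3)]
for lo,hi,r in((145,156,30),(30,46,45),(14,25,65)):
    m=(z>lo)&(z<hi)&(np.hypot(x-526.8,y+374.6)<r); print(lo,m.sum(),cv2.minAreaRect(W[m][:,:2].astype(np.float32)),W[m][:,2].mean() if m.sum() else 0)
print(s['position'],s['joints'])
delta([526.8,-374.6,98],frame(-up,az(154)))
E
```

```text
clock: 24.32
position: [526.4, -373.7, 248.7]
ee_rot: [-0.531, 0.848, 0.001, 0.001]
contact_force: [0.3, -0.5, -0.3]
gripper_width: 70.2
grasp_force: 0.0
145 2447 ((525.2178344726562, -375.9822998046875), (32.27579116821289, 39.72145080566406), 64.6592025756836) 149.59441262175417
30 495 ((522.0975341796875, -382.2403869628906), (35.408241271972656, 56.3536376953125), 62.59600067138672) 39.17577167120052
14 1289 ((526.2743530273438, -375.34375), (73.24405670166016, 82.24716186523438), 63.21574401855469) 19.661567097355277
[ 526.44013705 -373.74481267  248.66040371] [-0.36842378  0.410725    0.09301343 -0.00257798 -1.25441217 -0.08303794]
cm [  0.05  -0.07 -15.14] rotvec [-0.1  0.  -0.1] angle 0.2
```

```bash
python3 -m creep '{"translation":[[-0.05,-0.15,-4],[-0.05,-0.15,-8],[-0.05,-0.15,-12],[-0.05,-0.15,-14.5],[-0.05,-0.15,-15.1],[-0.05,-0.15,-15.1]],"delta_rot":[[0,0,0],[0,0,0],[0,0,0],[0,0,0],[0,0,0],[0,0,0]],"hand":[7,7,7,7,7,7]}'
python3 -m creep '{"translation":[[0,0,0],[0,0,0],[0,0,0],[0,0,0],[0,0,0],[0,0,0],[0,0,0]],"delta_rot":[[0,0,0],[0,0,0],[0,0,0],[0,0,0],[0,0,0],[0,0,0],[0,0,0]],"hand":[6,5,3.5,3.5,3.5,3.5,3.5]}'
```

```text
clock: 25.12
position: [526.5, -376.1, 100.1]
ee_rot: [-0.531, 0.848, -0.001, 0.001]
contact_force: [0.1, -0.6, 0.4]
gripper_width: 70.1
grasp_force: 0.0
clock: 26.0
position: [527.2, -376.3, 100.3]
ee_rot: [-0.531, 0.847, -0.001, 0.001]
contact_force: [1.1, -0.2, 6.4]
gripper_width: 39.6
grasp_force: 61.3
```

```bash
python3 -m creep '{"translation":[[0,0,0.5],[0,0,2],[0,0,6],[0,0,11],[0,0,15],[0,0,17],[0,0,17],[0,0,17]],"delta_rot":[[0,0,0],[0,0,0],[0,0,0],[0,0,0],[0,0,0],[0,0,0],[0,0,0],[0,0,0]],"hand":[3.5,3.5,3.5,3.5,3.5,3.5,3.5,3.5]}'
python3 - <<'E'
from tubefit import *
O2=O-.5*X+.5*Y; s=read_state(); Rc=R.from_quat(s['ee_rot']).as_matrix()
y=Rc[:,1]; ax=np.cross(up,Z); ax/=np.linalg.norm(ax); Rt=R.from_rotvec(ax*np.radians(30)).as_matrix()@Rc
print(s['position'],Rt[:,2],-Z)
for k in (240,200,170): delta(O2+50*X+k*Z,frame(-Z,Rt[:,1]))
E
```

```text
clock: 27.0
position: [525.7, -375.4, 267.7]
ee_rot: [-0.531, 0.848, 0.001, 0.0]
contact_force: [-0.4, 0.3, -1.7]
gripper_width: 39.3
grasp_force: 61.0
[ 525.71767562 -375.40566025  267.65714581] [-0.37237818 -0.33250076 -0.86647431] [-0.37157241 -0.3345653  -0.866     ]
cm [13.16 37.    1.49] rotvec [-20.2  22.3   0. ] angle 30.1
cm [11.68 35.67 -1.97] rotvec [-20.2  22.3   0. ] angle 30.1
cm [10.56 34.66 -4.57] rotvec [-20.2  22.3   0. ] angle 30.1
```

```bash
python3 -m creep '{"translation":[[0,4.5,0],[0,9.5,0.5],[0.5,15,1],[2,20.5,1.5],[4.5,26,2],[8,31,2],[11,35,2],[13.2,37,1.5]],"delta_rot":[[0,0,0],[0,0,0],[0,0,0],[-3,3.5,0],[-8,9,0],[-14,15.5,0],[-20.2,22.3,0],[-20.2,22.3,0]],"hand":[3.5,3.5,3.5,3.5,3.5,3.5,3.5,3.5]}'
python3 -m creep '{"translation":[[0,0,0],[0,0,0]],"delta_rot":[[0,0,0],[0,0,0]],"hand":[3.5,3.5]}'
python3 - <<'E'
from tubefit import *
O2=O-.5*X+.5*Y; s=read_state(); Rc=R.from_quat(s['ee_rot']).as_matrix(); print(s['joints'],s['grasp_force'])
for k in (200,170): delta(O2+50*X+k*Z,frame(-Z,Rc[:,1]))
# scanner in grip relative to tube, per fixed camera
for n in ('side','top'):
    c,im,d=cam(n); W=cloud(c,d); I=im.astype(int)
    D=(W-OC[n])@np.c_[X,Y,Z]
    m=(I[...,0]>1.8*I[...,2])&(I[...,1]>1.3*I[...,2])&(I[...,0]>60)&(abs(D[...,0]-50)<45)&(abs(D[...,1])<45)&(D[...,2]>80)&(D[...,2]<330)
    print(n,'yellow',m.sum(),np.percentile(D[m],[3,50,97],axis=0).round(1).tolist())
    np.savez(f's_{n}.npz',im=im,W=W)
E
```

```text
clock: 28.0
position: [659.8, -1.5, 277.4]
ee_rot: [-0.515, 0.816, -0.045, -0.259]
contact_force: [-1.5, -0.8, -2.5]
gripper_width: 39.5
grasp_force: 61.5
clock: 28.25
position: [658.1, -6.4, 283.3]
ee_rot: [-0.513, 0.818, -0.046, -0.256]
contact_force: [-0.1, 0.4, -2.4]
gripper_width: 39.3
grasp_force: 61.5
[ 0.32476935  0.64859883  0.40442971  0.20785083 -1.81012424 -0.77683982] 61.510419845581055
cm [-1.56 -1.23 -3.53] rotvec [ 0.1 -0.  -0. ] angle 0.1
cm [-2.67 -2.24 -6.13] rotvec [ 0.1 -0.  -0. ] angle 0.1
side yellow 459 [[37.5, -22.7, 203.4], [55.9, -16.1, 228.0], [72.5, 2.7, 290.4]]
top yellow 1320 [[49.1, -19.1, 205.7], [66.3, 1.6, 252.0], [72.9, 21.7, 291.1]]
```

```bash
python3 -m creep '{"translation":[[-0.8,-0.7,-1.8],[-1.6,-1.3,-3.5],[-2.2,-1.8,-5],[-2.7,-2.2,-6.1],[-2.7,-2.2,-6.1],[-2.7,-2.2,-6.1]],"delta_rot":[[0,0,0],[0,0,0],[0,0,0],[0,0,0],[0,0,0],[0,0,0]],"hand":[3.5,3.5,3.5,3.5,3.5,3.5]}'
python3 - <<'E'
from tubefit import *
O2=O-.5*X+.5*Y; s=read_state(); Rc=R.from_quat(s['ee_rot']).as_matrix(); print(s['joints'].round(2))
delta(O2+50*X+170*Z,frame(-Z,Rc[:,1]))
TC={'side':(2.17,2.09),'top':(.55,.72)}  # tube axis offset seen per camera
ims=[]
for n in ('side','top'):
    c,im,d=cam(n); W=cloud(c,d); I=im.astype(int)
    D=(W-OC[n])@np.c_[X,Y,Z]
    m=(I[...,0]>1.8*I[...,2])&(I[...,1]>1.3*I[...,2])&(I[...,0]>50)&(abs(D[...,0]-50)<45)&(abs(D[...,1])<45)&(D[...,2]>60)&(D[...,2]<330)
    # scanner frame: x_s along tool y, y_s along tool x
    B=np.c_[Rc[:,1],Rc[:,0],-Rc[:,2]]; Q=(W[m]-(OC[n]+50*X))@B
    def f(p):
        a=abs(Q[:,0]-p[0])-20; b=abs(Q[:,1]-p[1])-16; top=Q[:,2]-p[2]
        o=np.maximum.reduce([a,b,top]); return o
    r=least_squares(f,[0,0,220],loss='soft_l1'); p=r.x
    off=B@np.array([p[0],p[1],0]); e=off@np.c_[X,Y,Z]
    print(n,m.sum(),'axis offset from label in X,Y',e[:2].round(1)-[0,TC[n][0]],'top',p[2].round(1),'window to label',(p[2]-145-15-TC[n][1]).round(1),'res',np.median(abs(r.fun)).round(2),(B[:,2]@np.c_[X,Y,Z]).round(3))
    q=R.from_matrix(rot(c)).inv().apply(OC[n]+50*X+100*Z-np.array(c['xyz'])); q=np.array(c['intrinsics'])@(q/q[2]); u,v=int(q[0]),int(q[1])
    v=max(v,80); ims.append(cv2.resize(im[v-80:v+80,u-80:u+80,::-1],(400,400),interpolation=cv2.INTER_CUBIC))
cv2.imwrite('pics/scan.png',np.hstack(ims))
E
```

```text
clock: 29.1
position: [631.9, -28.1, 224.2]
ee_rot: [-0.513, 0.819, -0.046, -0.254]
contact_force: [0.4, 0.1, -2.3]
gripper_width: 39.4
grasp_force: 61.5
[ 0.31  0.62  0.21  0.21 -1.64 -0.8 ]
cm [-0.05 -0.07 -0.22] rotvec [ 0.1  0.2 -0.1] angle 0.2
side 467 axis offset from label in X,Y [ 2.6  -0.17] top 222.9 window to label 60.8 res 0.87 [ 0.001 -0.003  1.   ]
top 1056 axis offset from label in X,Y [ 0.1  -0.05] top 222.0 window to label 61.3 res 0.51 [ 0.001 -0.003  1.   ]
```

View pics/scan.png

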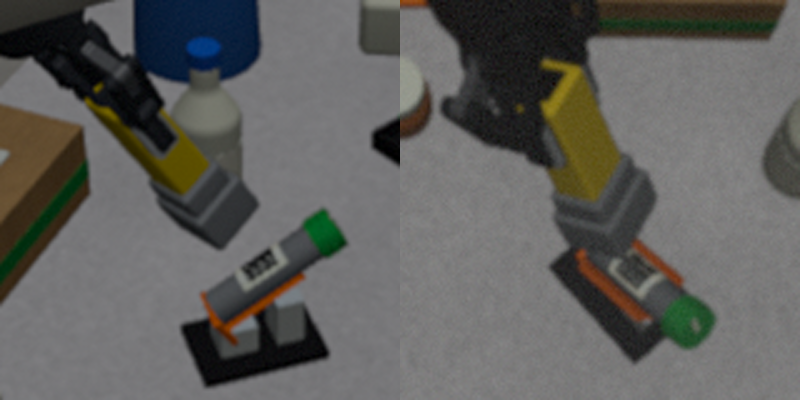

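The scanner's nose points squarely at the label (left view). Both cameras give offsets of about 1 mm and a distance of about 61 mm. Hold still for just over 2 s, then retreat.

```bash
Z='{"translation":[[0,0,0],[0,0,0],[0,0,0],[0,0,0],[0,0,0],[0,0,0],[0,0,0],[0,0,0]],"delta_rot":[[0,0,0],[0,0,0],[0,0,0],[0,0,0],[0,0,0],[0,0,0],[0,0,0],[0,0,0]],"hand":[3.5,3.5,3.5,3.5,3.5,3.5,3.5,3.5]}' ; unset Z
python3 -m creep '{"translation":[[0,0,0],[0,0,0],[0,0,0],[0,0,0],[0,0,0],[0,0,0],[0,0,0],[0,0,0]],"delta_rot":[[0,0,0],[0,0,0],[0,0,0],[0,0,0],[0,0,0],[0,0,0],[0,0,0],[0,0,0]],"hand":[3.5,3.5,3.5,3.5,3.5,3.5,3.5,3.5]}'
python3 -m creep '{"translation":[[0,0,0],[0,0,0],[0,0,0],[0,0,0],[0,0,0],[0,0,0],[0,0,0],[0,0,0]],"delta_rot":[[0,0,0],[0,0,0],[0,0,0],[0,0,0],[0,0,0],[0,0,0],[0,0,0],[0,0,0]],"hand":[3.5,3.5,3.5,3.5,3.5,3.5,3.5,3.5]}'
python3 -m creep '{"translation":[[0,0,0],[0,0,0],[0.8,0.7,1.8],[1.6,1.3,3.5],[2.2,1.8,5],[2.7,2.2,6.2],[2.7,2.2,6.2],[2.7,2.2,6.2]],"delta_rot":[[0,0,0],[0,0,0],[0,0,0],[0,0,0],[0,0,0],[0,0,0],[0,0,0],[0,0,0]],"hand":[3.5,3.5,3.5,3.5,3.5,3.5,3.5,3.5]}'
python3 - <<'E'
from plan import *
delta([526.4,-375.8,270],frame(-up,az(154)))
E
```

```text
clock: 30.2
position: [631.4, -28.0, 223.2]
ee_rot: [-0.513, 0.819, -0.046, -0.255]
contact_force: [1.1, -0.2, -1.3]
gripper_width: 39.3
grasp_force: 61.5
clock: 31.2
position: [631.4, -28.0, 223.2]
ee_rot: [-0.513, 0.819, -0.046, -0.255]
contact_force: [-0.0, 0.1, -2.1]
gripper_width: 39.7
grasp_force: 61.5
clock: 32.2
position: [658.0, -6.0, 284.5]
ee_rot: [-0.513, 0.818, -0.045, -0.255]
contact_force: [0.3, -0.6, -1.5]
gripper_width: 39.3
grasp_force: 61.7
cm [-13.16 -36.98  -1.45] rotvec [ 20.2 -22.3  -0.1] angle 30.1
```

```bash
python3 -m creep '{"translation":[[-2.2,-2,0.5],[-5.2,-6,0.5],[-8.7,-11,0.5],[-11.2,-16.5,0],[-12.7,-22,-0.5],[-13.2,-27.5,-1],[-13.2,-32.5,-1.5],[-13.2,-37,-1.5]],"delta_rot":[[0,0,0],[6.2,-6.8,0],[12.2,-13.3,0],[17.2,-18.8,0],[20.2,-22.3,0],[20.2,-22.3,0],[20.2,-22.3,0],[20.2,-22.3,0]],"hand":[3.5,3.5,3.5,3.5,3.5,3.5,3.5,3.5]}'
python3 -m creep '{"translation":[[0,0,0],[0,0,0],[0,0,0]],"delta_rot":[[0,0,0],[0,0,0],[0,0,0]],"hand":[3.5,3.5,3.5]}'
python3 - <<'E'
from plan import *
delta([526.6,-376,101],R.from_quat([-.531,.8475,0,0]).as_matrix())
E
```

```text
clock: 33.2
position: [524.6, -377.5, 269.0]
ee_rot: [-0.53, 0.848, 0.001, -0.0]
contact_force: [1.5, 0.1, -1.6]
gripper_width: 39.5
grasp_force: 61.6
clock: 33.58
position: [526.4, -374.8, 270.3]
ee_rot: [-0.531, 0.847, -0.0, 0.001]
contact_force: [-0.7, -0.0, -1.6]
gripper_width: 39.1
grasp_force: 61.6
cm [  0.02  -0.12 -16.93] rotvec [-0.   0.1 -0.1] angle 0.1
```

```bash
python3 -m creep '{"translation":[[0,-0.1,-4],[0,-0.1,-9],[0,-0.1,-13],[0,-0.1,-15.5],[0,-0.1,-16.4],[0,-0.1,-16.7],[0,-0.1,-16.7],[0,-0.1,-16.7]],"delta_rot":[[0,0,0],[0,0,0],[0,0,0],[0,0,0],[0,0,0],[0,0,0],[0,0,0],[0,0,0]],"hand":[3.5,3.5,3.5,3.5,3.5,3.5,3.5,3.5]}'
python3 -m creep '{"translation":[[0,0,-0.1],[0,0,-0.1]],"delta_rot":[[0,0,0],[0,0,0]],"hand":[3.5,3.5]}'
python3 -m creep '{"translation":[[0,0,-0.1],[0,0,-0.1]],"delta_rot":[[0,0,0],[0,0,0]],"hand":[3.5,3.5]}'
```

```text
clock: 34.58
position: [527.1, -377.2, 104.5]
ee_rot: [-0.531, 0.847, -0.001, 0.001]
contact_force: [0.0, -0.3, -1.6]
gripper_width: 39.5
grasp_force: 61.6
clock: 34.83
position: [526.4, -377.0, 102.4]
ee_rot: [-0.531, 0.848, -0.0, 0.001]
contact_force: [0.3, 0.1, -1.9]
gripper_width: 39.2
grasp_force: 61.6
clock: 35.08
position: [526.3, -377.0, 101.0]
ee_rot: [-0.531, 0.848, -0.0, 0.001]
contact_force: [-0.1, -1.4, -2.5]
gripper_width: 39.4
grasp_force: 61.6
```

```bash
python3 -m creep '{"translation":[[0,0.05,-0.08],[0,0.05,-0.08]],"delta_rot":[[0,0,0],[0,0,0]],"hand":[3.5,3.5]}'
python3 -m creep '{"translation":[[0,0,-0.06],[0,0,-0.06]],"delta_rot":[[0,0,0],[0,0,0]],"hand":[3.5,3.5]}'
python3 -m creep '{"translation":[[0,0,-0.06],[0,0,-0.06]],"delta_rot":[[0,0,0],[0,0,0]],"hand":[3.5,3.5]}'
```

```text
clock: 35.33
position: [526.4, -376.4, 100.3]
ee_rot: [-0.531, 0.847, -0.0, 0.001]
contact_force: [-0.2, 0.7, -1.5]
gripper_width: 39.4
grasp_force: 61.9
clock: 35.58
position: [526.4, -376.5, 100.3]
ee_rot: [-0.531, 0.847, -0.0, 0.001]
contact_force: [-1.3, 0.4, 1.7]
gripper_width: 39.3
grasp_force: 62.1
clock: 35.83
position: [526.5, -376.5, 100.3]
ee_rot: [-0.531, 0.847, -0.001, 0.001]
contact_force: [-1.7, 2.4, 5.1]
gripper_width: 39.2
grasp_force: 62.5
```

```bash
python3 -m creep '{"translation":[[0,0,0],[0,0,0],[0,0,0],[0,0,0],[0,0,0]],"delta_rot":[[0,0,0],[0,0,0],[0,0,0],[0,0,0],[0,0,0]],"hand":[4.5,5.5,7,7,7]}'
python3 -m creep '{"translation":[[0,0,1.5],[0,0,5],[0,0,10],[0,0,15],[-2,-3,17],[-5,-8,18],[-8,-12,18],[-8,-12,18]],"delta_rot":[[0,0,0],[0,0,0],[0,0,0],[0,0,0],[0,0,0],[0,0,0],[0,0,0],[0,0,0]],"hand":[7,7,7,7,7,7,7,7]}'
python3 - <<'E'
from tubefit import *
look(np.zeros(3),'end_l')
for n in('top','side'):
    z0=np.load(f'{n}0.npz'); c,im,d=cam(n); W=cloud(c,d); cv2.imwrite(f'pics/end_{n}.png',im[...,::-1])
    x,y,z=[W[...,i] for i in range(3)]
    m=(abs(z-150)<5)&(np.hypot(x-527,y+375)<40); print(n,'scan top',cv2.minAreaRect(W[m][:,:2].astype(np.float32)),W[m][:,2].mean())
    df=np.abs(im.astype(int)-z0['im']).max(2); k,l,st,ce=cv2.connectedComponentsWithStats(cv2.medianBlur((df>45).astype(np.uint8),5))
    print([(st[i].tolist()) for i in range(1,k) if st[i,4]>15])
E
```

```text
clock: 36.45
position: [526.5, -376.5, 99.1]
ee_rot: [-0.531, 0.847, -0.0, 0.001]
contact_force: [0.2, 0.5, 0.1]
gripper_width: 69.8
grasp_force: 0.0
clock: 37.45
position: [444.1, -498.9, 280.4]
ee_rot: [-0.529, 0.849, -0.001, 0.001]
contact_force: [0.6, 1.0, -0.7]
gripper_width: 70.2
grasp_force: 0.0
side
n 675 off Y,Z at mid [2.17 2.22] tilt deg Y,Z [-0.22  0.04] res 1.04
 label roll: mean -20.2 ends [-61.5  38.7] A [14.5 51.5 81.4] 154
 a ends [-137.  -131.4]
 cap a [ 94.8  96.  105.3 114.6 115.3] 182
top
n 630 off Y,Z at mid [0.4  0.65] tilt deg Y,Z [-0.18 -0.02] res 0.71
 label roll: mean -18.2 ends [-56.3  32.6] A [27.6 55.4 69.6] 113
 a ends [-1215.8 -1197.3]
 cap a [ 93.6  96.3 110.  115.  115.4] 269
top scan top ((524.8876953125, -377.3582458496094), (32.43444061279297, 41.39091110229492), 68.43992614746094) 150.37650944098263
[[348, 205, 50, 46, 631], [149, 234, 22, 18, 273], [538, 268, 102, 212, 6857], [307, 441, 112, 39, 2239], [253, 468, 36, 12, 267]]
side scan top ((527.1431274414062, -374.9686584472656), (35.58184814453125, 38.9283447265625), 59.793155670166016) 149.21191429041502
[[507, 0, 31, 61, 1274], [614, 0, 15, 23, 185], [543, 5, 5, 8, 29], [614, 19, 21, 91, 1120], [539, 42, 17, 152, 1228], [282, 188, 55, 45, 844], [545, 241, 11, 53, 302], [614, 261, 3, 11, 32], [584, 289, 26, 13, 150], [522, 291, 102, 65, 1678], [572, 323, 27, 45, 628], [608, 341, 32, 28, 309], [224, 351, 24, 30, 549], [552, 373, 50, 21, 648], [231, 387, 4, 5, 18]]
```

View pics/end_top.png

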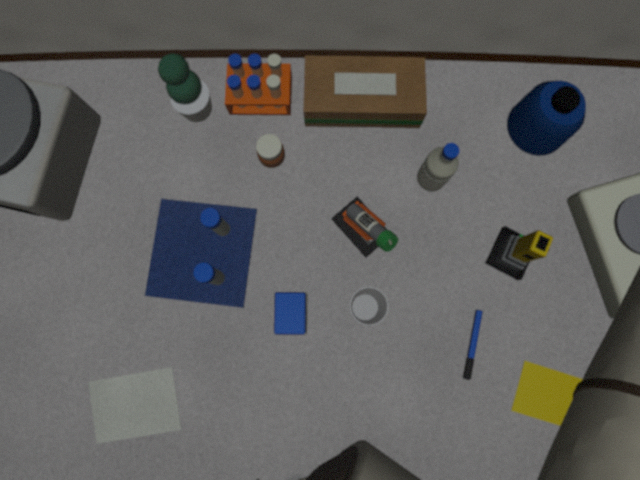

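The final top view shows the tube in the cradle at (370,222) and the scanner upright in its tray at (535,245). Everything else is unchanged, so I hand the job in.

```bash
python3 -c "
from bench import *
print(job_done())"
```

```text
the job is handed in; nothing more can be done
None
```

I handed the job in at about 37 s: the tube lies at the stop in the cradle with its label out, the scanner was held about 61 mm from the label for over 2 s, and it stands back in its tray. I set the tube back on its spot and regripped it once to stay within a joint limit; the other objects look unmoved, and no verdict came back.

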